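# Erect a fold-up carrier and pack a two-layer sampling kit

### The arm

A 7-joint arm with a two-finger parallel gripper is mounted at the origin on a cart in front of the work surface, level with it; the furniture and walls round the work are solid. World frame = base frame: x ahead of the robot, y to its left, z up, the work surface at z = 0. Lengths are in m, angles in rad, forces in N, time in s.
With the tool pointing down it reaches from about 0.425 to 0.875 m from the base axis. Payload 9.9 kg.
Tool frame: the origin (TCP) lies on the centre line of the jaws, within the pads' length; the fingertips stand 17 mm ahead of it and the grasp point (between the pads) lies 2 mm behind it; z points along the fingers, y is the line along which they close (so a half turn about z gives the same grasp; the last joint's range is limited). The gripper opens to 85 mm and grips with 20 to 120 N. Pads are 22 mm wide; open, the fingers measure 114 mm over their backs; the gripper's body (76 mm by 85 mm) begins 54 mm behind the grasp point. The pads swing forward as they close: fully open they stand 13 mm farther back than shut.
Start: joints at [-1.219, 0.576, 0.025, 1.437, -0.015, 1.129, -0.057], TCP at [0.285, 0.612, 0.248] pointing down, gripper open.
Joint ranges: [-2.76, 2.76], [-0.34, 2.15], [-1.52, 1.57], [0.19, 2.46], [-1.09, 4.23], [0.17, 1.99], [-2.82, 2.82]. Speed limits (rad/s): [2.22, 2.22, 3.01, 3.01, 3.14, 3.14, 3.14].

### API

Orientations are given as a unit quaternion [x, y, z, w].
In Python, from station import * gives the robot as it stands. The module is installed in compiled form; this text tells all that it offers.
- The arm moves only by the tool servo_tool, never from a script. Its argument "moves" is one flat list of numbers, 6 for each row, row after row: the shift along the tool's x, y, z in cm, then the turn, a rotation vector about the tool's x, y, z in rad. A call has exactly 8 rows; each row is the pose to reach, as a shift and turn from the pose commanded when the call began, along the tool's axes at that moment; what a row does not reach only later rows make up. A row lasts 1/12 s, in which the tool goes at most 41.7 mm and 7.16 degrees, less where a joint would pass 70% of its speed; a pose out of reach is approached as far as the arm can. A call with a gripper value outside its range is refused whole. "hand" is the finger opening in cm, from 0 to 8.54, set as the call begins (left out, the last holds). The fingers move at their own pace and stop on an object; "force" is the grip in N (left out, the last holds). Time passes only in rows, so rows that repeat a pose let the fingers close, or fill a call up. It gives the time, the measured TCP pose, the force, the opening and the grip force at its end, in the units of the state.
- get_obs(): the state, without advancing time (a new reading comes with each control period).
- get_image(name): name is "scene" or "top" or "wrist"; returns the picture (400x640x3 uint8, red, green, blue); there is no depth.
- camera_model(name): a dict with "fovy" (degrees; the focal length in pixels is half the picture's height over the tangent of half this angle, whatever the lens; pixels are square), "cx", "cy" (the principal point, pixels), "k1" (the pictures are not rectified: a ray, as slopes to the right and down, at radius r is drawn at 1 + k1 r^2 times it, then the intrinsics apply), "R" (3x3) and "t" (3): a world point X has camera coordinates R X + t. Camera axes: x right, y down, z forward; pixel columns grow to the right and rows downward; lengths in m; the calibration is good to about 2 mm. A picture is of the moment at which its call begins: read the wrist's pose just before it. camera_model takes no time and is no camera call; for the wrist camera it gives the pose at the moment of the call.
- sign_off(): hands the job in; it is judged then, once.
The state is a dict: "t": time; "joint_positions": joint angles; "joint_velocities": joint speeds; "joint_efforts": joint torques, N m; "ee_pos": TCP position; "orientation": TCP orientation; "ft_force": force on the tool from outside, world axes, zero at the start; "wrist_torque": the same for the moment, N m; "finger_gap": opening from 0.0 (shut) to 1.0 (fully open); "grip_force": force on a finger pad.
Only numpy, scipy, OpenCV 4.12 (cv2) and the standard library are available. Lean on these libraries where they do the work, as an engineer would, in place of code of your own. Each camera call takes 0.05 s, during which the arm holds its last target. There are 200 camera calls.

### The job

Erect the blue carrier by raising its four walls upright, then put every small sampling item that is on the bench (black loupe, amber dish, green and white tubes) on its floor, and after that set the grey shelf insert level on the corner posts over them. Last, lay the forceps and the red pen flat on the insert, lengthwise, inside the walls; leave the cup, the teal carton and the counter where they are.

Things in the scene. Friction and masses are not known exactly. Their poses are not given: they have to be found in the camera images.
- carrier: fold-up blue carrier, fixed to the worktop; origin at the centre of its underside, x, y along its sides. Floor top at z = 4 mm. Room between erected walls: 136 mm in x, 160 mm in y. Four white posts 14x14 mm in the inner corners, centres at x = +-60, y = +-72 mm, tops at z = 40 mm. Erected wall tops at z = 49, tab tops at z = 75 mm. Small items lie on the floor between the posts.
- wall_near (a joint): hinge angle of the wall on the side facing the robot (carrier -x): 0 = lying flat outward on the worktop, pi/2 = upright (stop at 1.59). It stands half-open at the start, 0.4 to 0.75. A stiff crease: it stays at whatever angle it is left and needs under 2 N at the tab to turn.
- wall_near_tab (a point): centre of the yellow finger tab of wall_near, in the wall's plane, mid free edge: 22 mm wide along the hinge, 26 mm long, 5 mm thick. Wall 4 mm thick, 46 mm from hinge to edge; this point is 59 mm from the hinge line, 2 mm to the inner side. Gripped from above across its 22 mm, it turns between the pads while the hand, held vertical, follows the arc.
- wall_near_hinge (a point): middle of the hinge line of wall_near, 3 mm above the worktop; the hinge runs parallel to that side of the carrier
- wall_far (a joint): hinge angle of the wall on the side away from the robot (carrier +x): 0 = lying flat outward on the worktop, pi/2 = upright (stop at 1.59). It stands half-open at the start, 0.4 to 0.75. A stiff crease: it stays at whatever angle it is left and needs under 2 N at the tab to turn.
- wall_far_tab (a point): centre of the yellow finger tab of wall_far, in the wall's plane, mid free edge: 22 mm wide along the hinge, 26 mm long, 5 mm thick. Wall 4 mm thick, 46 mm from hinge to edge; this point is 59 mm from the hinge line, 2 mm to the inner side. Gripped from above across its 22 mm, it turns between the pads while the hand, held vertical, follows the arc.
- wall_far_hinge (a point): middle of the hinge line of wall_far, 3 mm above the worktop; the hinge runs parallel to that side of the carrier
- wall_left (a joint): hinge angle of the wall on the robot's left (carrier +y): 0 = lying flat outward on the worktop, pi/2 = upright (stop at 1.59). It stands half-open at the start, 0.4 to 0.75. A stiff crease: it stays at whatever angle it is left and needs under 2 N at the tab to turn.
- wall_left_tab (a point): centre of the yellow finger tab of wall_left, in the wall's plane, mid free edge: 22 mm wide along the hinge, 26 mm long, 5 mm thick. Wall 4 mm thick, 46 mm from hinge to edge; this point is 59 mm from the hinge line, 2 mm to the inner side. Gripped from above across its 22 mm, it turns between the pads while the hand, held vertical, follows the arc.
- wall_left_hinge (a point): middle of the hinge line of wall_left, 3 mm above the worktop; the hinge runs parallel to that side of the carrier
- wall_right (a joint): hinge angle of the wall on the robot's right (carrier -y): 0 = lying flat outward on the worktop, pi/2 = upright (stop at 1.59). It stands half-open at the start, 0.4 to 0.75. A stiff crease: it stays at whatever angle it is left and needs under 2 N at the tab to turn.
- wall_right_tab (a point): centre of the yellow finger tab of wall_right, in the wall's plane, mid free edge: 22 mm wide along the hinge, 26 mm long, 5 mm thick. Wall 4 mm thick, 46 mm from hinge to edge; this point is 59 mm from the hinge line, 2 mm to the inner side. Gripped from above across its 22 mm, it turns between the pads while the hand, held vertical, follows the arc.
- wall_right_hinge (a point): middle of the hinge line of wall_right, 3 mm above the worktop; the hinge runs parallel to that side of the carrier
- insert: grey shelf insert, loose plate 128x152x4 mm (x by y), origin at the centre of its underside, with a black handle bar in the middle of its top: 14 mm in x, 44 mm in y, from 4 to 22 mm above the origin. 100 g. It fits between the erected walls with 4 mm play each side and rests on the four posts (its origin then 40 mm above the carrier's), either way round.
- loupe: black standing loupe, round, 36 mm diameter, 34 mm high, origin at the centre of its underside; may be absent
- dish: small round petri dish with amber filling, 36 mm diameter, 11 mm high, origin at the centre of its underside; grasp across the rim; may be absent
- tube_green: green capped micro tube lying down, 38 mm long along its y, body 11 mm wide along its x (from -7 to +4 mm) and 11 mm high, origin on its underside; may be absent
- tube_white: white capped micro tube lying down, same size and axes as the green one; may be absent
- forceps: steel forceps lying on the worktop, 121 mm long along its y, 12 mm wide in x, 9 mm high, origin at the middle of the underside
- pen: red pen lying on the worktop, 145 mm long along its y, 12 mm wide in x, 9 mm high, origin at the middle of the underside
- cup: bystander: clear plastic cup 36x36x30 mm, behind and left of the carrier
- blades: bystander: small teal carton 45x74x30 mm, on the right, behind the insert
- counter: bystander: grey tally counter 73x52x24 mm, on the left towards the back

How it is judged:
By the outcome, as a careful person would: the job done as asked, in the order asked, and still so for the second after the job is handed in, with the robot touching nothing.
Of loupe, dish, tube_green, tube_white only 2 to 4 are there at a start; the rules pass over those that are not, and their reading is None.
At some moment in a run one of loupe, dish, tube_green, tube_white, forceps, pen may be knocked a few centimetres aside while the robot is not near it.
Once in a run the grip may slacken for a moment while it holds something.
It also fails if it takes over 210 s, if anything falls off the work surface, if the arm or the gripper's body presses on something with over 40 N, if the wrist force passes 120 N, or if a joint passes its speed limit or range.

## Working session

There is one attempt and no reset: what is moved stays moved. The work goes in short steps, Python scripts to look and compute and a tool call to move; the robot and the scene stay as the last step left them, time stands still between calls to the robot, and variables do not carry over. Pictures are saved under pics/ and viewed, at most 14 in all, crops included, and the job is handed in when it is done.

Besides the shell and the picture viewer there is one more tool, called after "Call:" as name(argument=value, ...) on one line, values as JSON. servo_tool: Moves the arm, as the interface text tells. Its arguments: {"type":"object","properties":{"moves":{"type":"array","items":{"type":"number"}},"hand":{"type":"number"},"force":{"type":"number"}},"required":["moves"]}

```bash
mkdir -p pics; python3 - <<'E'
from station import *
import cv2
o=get_obs()
for k,v in o.items(): print(k,v)
for n in ("scene","top","wrist"):
    m=camera_model(n); print(n,m)
    im=get_image(n); cv2.imwrite(f"pics/{n}0.png",im[:,:,::-1])
E
```

```text
t 0.0
joint_positions [-1.21881894  0.57651491  0.02484109  1.43790932 -0.01498678  1.12900433
 -0.05650616]
joint_velocities [ 0.00052169  0.00045207  0.00050893 -0.00073939  0.00051179 -0.00014304
 -0.00068286]
joint_efforts [ 2.62367539e-03 -7.65762091e+01  2.25130409e+00 -2.85957885e+01
  1.54079095e-02  1.28419593e-02 -1.03715684e-05]
ee_pos [0.28474333 0.61153072 0.24745367]
orientation [ 2.16151021e-01  9.76359593e-01 -8.15184900e-04 -1.31238419e-04]
ft_force [ 0.22841887 -0.22404234  0.44990244]
wrist_torque [ 0.00683969 -0.00387853  0.02955452]
grip_force 0.0
finger_gap 1.0017068955691744
scene {'fovy': 43.890859269330804, 'cx': 315.44876603754255, 'cy': 202.62868658893302, 'k1': -0.07216386140938387, 'R': array([[-0.8546535 , -0.51917539, -0.00493031],
       [-0.33733052,  0.56247362, -0.75487188],
       [ 0.39468407, -0.64349075, -0.65585375]]), 't': array([0.48322853, 0.19792463, 1.27837639])}
top {'fovy': 56.105295209368094, 'cx': 322.40161755275574, 'cy': 201.54543297933054, 'k1': -0.0031004606970291126, 'R': array([[ 0.02817593, -0.9990025 ,  0.03464276],
       [-0.99510673, -0.03131573, -0.09371188],
       [ 0.09470327, -0.03183283, -0.99499646]]), 't': array([-0.01441555,  0.54908411,  1.11578613])}
wrist {'fovy': 70.76923501982719, 'cx': 319.5659640674749, 'cy': 196.1384801052278, 'k1': 0.004825918817747659, 'R': array([[ 0.42108464,  0.90701937, -0.00189332],
       [ 0.86926995, -0.40296172,  0.28634176],
       [ 0.25895459, -0.12221992, -0.95812568]]), 't': array([-0.67287414, -0.03956999,  0.37924969])}
```

View pics/top0.png

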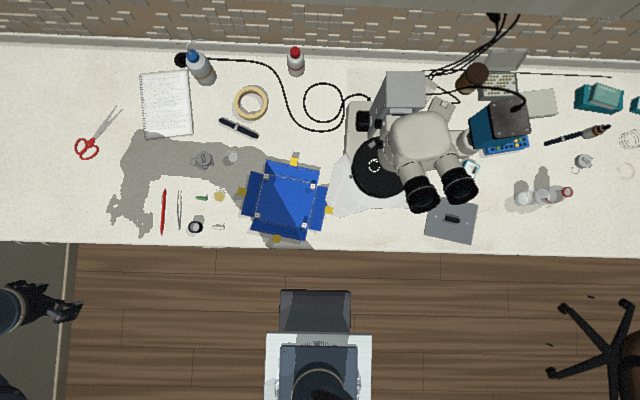

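View pics/scene0.png

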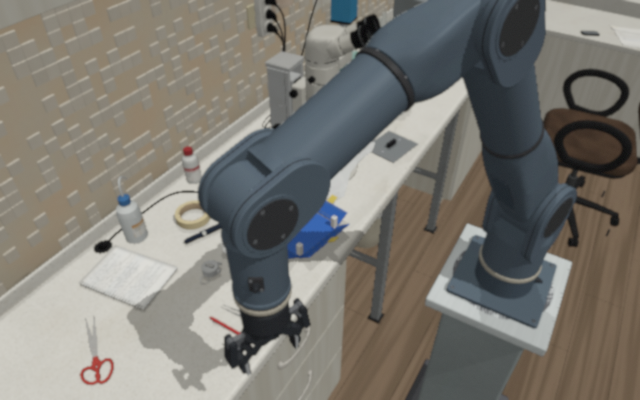

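The top view shows the carrier at about (285,203), the insert at (452,220), the green tube at (202,197), the dish at (219,196), the loupe at (195,227) and the white tube at (218,226). The pen is at (164,212), the forceps at (180,210), the cup at (232,157), the counter at (205,160) and the carton at about (470,168). The scene view shows the arm over the left part of the bench, with the insert at (393,146) near the microscope.

```bash
cat > h.py <<'E'
from station import *
import numpy as np, cv2
from scipy.spatial.transform import Rotation as Ro
def K(m): 
    f=200/np.tan(np.radians(m["fovy"]/2)); return np.array([[f,0,m["cx"]],[0,f,m["cy"]],[0,0,1]])
def D(m): return np.array([m["k1"],0,0,0,0.])
def ray(m,uv):
    p=cv2.undistortPoints(np.array([[uv]],float),K(m),D(m))[0,0]
    d=m["R"].T@np.r_[p,1]; return -m["R"].T@m["t"],d/np.linalg.norm(d)
def onz(m,uv,z):
    c,d=ray(m,uv); return c+d*(z-c[2])/d[2]
def proj(m,X):
    return cv2.projectPoints(np.atleast_2d(np.array(X,float)),cv2.Rodrigues(m["R"])[0],m["t"],K(m),D(m))[0][:,0]
def tri(obs):
    A=np.zeros((3,3));b=np.zeros(3);L=[]
    for m,uv in obs:
        c,d=ray(m,uv);P=np.eye(3)-np.outer(d,d);A+=P;b+=P@c;L.append((c,d))
    X=np.linalg.solve(A,b); return X,[float(np.linalg.norm((np.eye(3)-np.outer(d,d))@(X-c)))*1e3 for c,d in L]
def shot(n,name=None):
    m=camera_model(n); im=get_image(n)
    if name: cv2.imwrite(f"pics/{name}.png",im[:,:,::-1]); np.savez(f"pics/{name}.npz",**m)
    return m,im
def load(name):
    return dict(np.load(f"pics/{name}.npz")),cv2.imread(f"pics/{name}.png")[:,:,::-1]
def down(yaw): # tool y axis at world angle yaw (mod pi), tool z down
    c,s=np.cos(yaw),np.sin(yaw)
    return Ro.from_matrix(np.array([[-s*-1,c,0],[-c,s,0],[0,0,-1]]))  # x=(s,-c), y=(c,s), z down
def delta(pos,yaw,rot=None):
    o=get_obs(); q=Ro.from_quat(o["orientation"]); best=None
    for y in (yaw,yaw+np.pi):
        r=(q.inv()*down(y)).as_rotvec()
        if best is None or np.linalg.norm(r)<np.linalg.norm(best): best=r
    d=q.inv().apply(np.array(pos)-o["ee_pos"])*100
    return d.round(2),best.round(3)
def st():
    o=get_obs();q=Ro.from_quat(o["orientation"]).as_matrix()
    print("t",round(o["t"],2),"p",o["ee_pos"].round(4),"yaw",round(float(np.arctan2(q[1,1],q[0,1])),4),"tilt",q[:,2].round(3),"F",o["ft_force"].round(1),"gap",round(o["finger_gap"],3),"grip",round(o["grip_force"],1))
E
python3 - <<'E'
from h import *
m=camera_model("top")
for n,uv in dict(carrier=(285,203),insert=(452,220),green=(202,197),dish=(219,196),loupe=(195,227),white=(218,226),pen=(164,212),forceps=(180,210),cup=(232,157),counter=(205,160),carton=(470,168),eyeL=(422,195),eyeR=(458,187)).items(): print(n,onz(m,uv,0).round(3))
w=camera_model("wrist"); C=-w["R"].T@w["t"]; o=get_obs(); R=Ro.from_quat(o["orientation"])
print("cam in tool",R.inv().apply(C-o["ee_pos"]), "axes",R.inv().apply(w["R"]).round(3))
im=cv2.imread("pics/top0.png"); cv2.imwrite("pics/t0c.png",cv2.resize(im[130:260,140:500],None,fx=2.2,fy=2.2,interpolation=cv2.INTER_CUBIC))
E
```

```text
carrier [0.544 0.117 0.   ]
insert [ 0.506 -0.407  0.   ]
green [0.554 0.373 0.   ]
dish [0.559 0.321 0.   ]
loupe [0.461 0.389 0.   ]
white [0.466 0.319 0.   ]
pen [0.504 0.485 0.   ]
forceps [0.512 0.437 0.   ]
cup [0.682 0.287 0.   ]
counter [0.67 0.37 0.  ]
carton [ 0.674 -0.466  0.   ]
eyeL [ 0.582 -0.312  0.   ]
eyeR [ 0.611 -0.427  0.   ]
cam in tool [ 0.07141636 -0.001296   -0.12590787] axes [[ 0.001  1.     0.   ]
 [-0.958  0.001 -0.286]
 [-0.286 -0.     0.958]]
```

View pics/t0c.png

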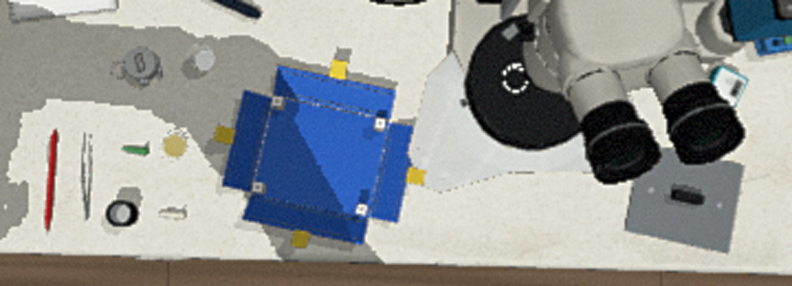

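View pics/wrist0.png

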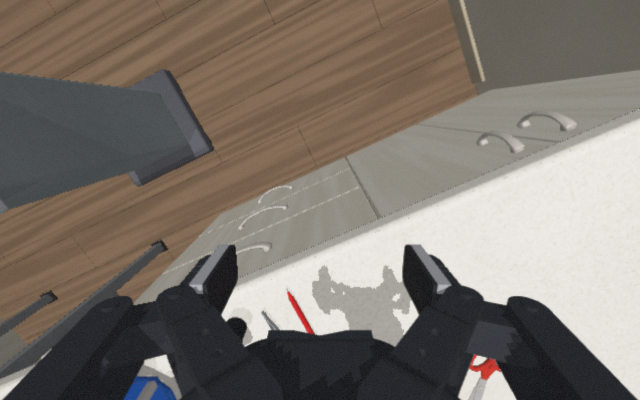

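The crop shows the carrier, yawed about 10°, with its four yellow tabs, and all four small items. The eyepieces overhang the insert's far edge. The wrist camera looks past the jaws, so only its upper half is usable, and that half lies on the tool +x side.

Call:
servo_tool(moves=[-30.7,-6.2,-4.2,0,0,-0.436,-30.7,-6.2,-4.2,0,0,-0.436,-30.7,-6.2,-4.2,0,0,-0.436,-30.7,-6.2,-4.2,0,0,-0.436,-30.7,-6.2,-4.2,0,0,-0.436,-30.7,-6.2,-4.2,0,0,-0.436,-30.7,-6.2,-4.2,0,0,-0.436,-30.7,-6.2,-4.2,0,0,-0.436])

```text
t: 0.82
ee_pos: [0.5415, 0.4214, 0.2906]
orientation: [0.002, 1.0, -0.001, 0.001]
ft_force: [-0.6, -0.5, 0.4]
finger_gap: 1.001
grip_force: 0.0
```

Call:
servo_tool(moves=[-6.3,-4.6,-1.1,0,0,0,-6.3,-4.6,-1.1,0,0,0,-6.3,-4.6,-1.1,0,0,0,-6.3,-4.6,-1.1,0,0,0,-6.3,-4.6,-1.1,0,0,0,-6.3,-4.6,-1.1,0,0,0,-6.3,-4.6,-1.1,0,0,0,-6.3,-4.6,-1.1,0,0,0])

```text
t: 1.48
ee_pos: [0.5991, 0.3812, 0.3013]
orientation: [-0.001, 1.0, 0.0, -0.0]
ft_force: [0.1, -0.2, -0.3]
finger_gap: 1.003
grip_force: 0.0
```

```bash
sed -i 's/\[\[-s\*-1,c,0\],\[-c,s,0\]/[[-s,c,0],[c,s,0]/; s/# x=(s,-c)/# x=(-s,c)/' h.py; python3 - <<'E'
from h import *
st(); shot("wrist","w1"); shot("scene","s1"); 
t=camera_model("top")
for z in (0.1,.2,.25,.3,.35): print(z,onz(t,(422,200),z).round(3),onz(t,(458,192),z).round(3),proj(camera_model("scene"),[onz(t,(422,200),z),onz(t,(458,192),z)]).round(0).tolist())
E
```

```text
t 1.48 p [0.5991 0.3812 0.3013] yaw 1.5729 tilt [-0.  0. -1.] F [ 0.1 -0.2 -0.3] gap 1.003 grip 0.0
0.1 [ 0.556 -0.282  0.1  ] [ 0.582 -0.387  0.1  ] [[363.0, 134.0], [370.0, 117.0]]
0.2 [ 0.545 -0.252  0.2  ] [ 0.569 -0.347  0.2  ] [[363.0, 112.0], [370.0, 97.0]]
0.25 [ 0.54  -0.236  0.25 ] [ 0.562 -0.327  0.25 ] [[363.0, 100.0], [370.0, 86.0]]
0.3 [ 0.534 -0.221  0.3  ] [ 0.556 -0.307  0.3  ] [[364.0, 88.0], [370.0, 75.0]]
0.35 [ 0.529 -0.206  0.35 ] [ 0.549 -0.287  0.35 ] [[364.0, 75.0], [370.0, 62.0]]
```

View w1.

View pics/w1.png

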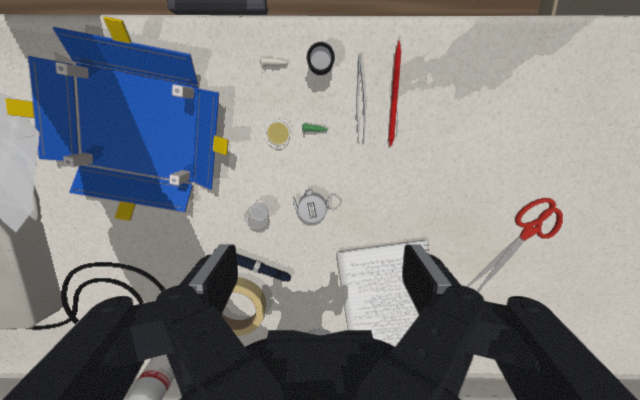

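Call:
servo_tool(moves=[0,-16,0,0,0,0,0,-16,0,0,0,0,0,-16,0,0,0,0,0,-16,0,0,0,0,0,-16,0,0,0,0,0,-16,0,0,0,0,0,-16,0,0,0,0,0,-16,0,0,0,0])

```text
t: 2.25
ee_pos: [0.5997, 0.2221, 0.3012]
orientation: [-0.001, 1.0, 0.001, -0.0]
ft_force: [0.5, -0.1, 0.1]
finger_gap: 1.0
grip_force: 0.0
```

```bash
python3 -c "
from h import *
st(); shot('wrist','w2'); shot('scene','s2')"
```

```text
t 2.25 p [0.5997 0.2221 0.3012] yaw 1.5734 tilt [-0.     0.001 -1.   ] F [ 0.5 -0.1  0.1] gap 1.0 grip 0.0
```

View pics/w2.png

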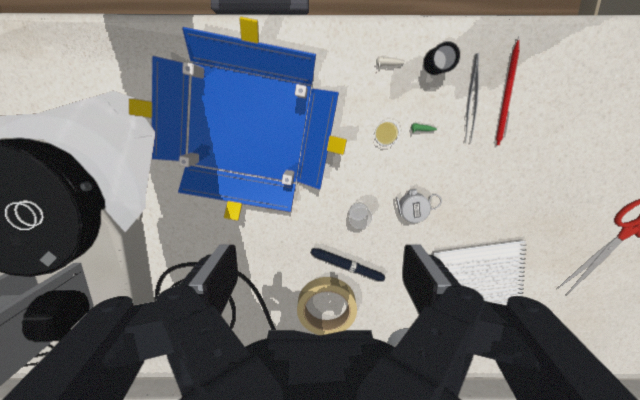

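w1 and w2 both show the carrier with its yellow tabs and white posts. In w2 the tabs are at (249,30) near, (337,145) left, (234,210) far and (140,108) right, and the posts are at (189,69), (301,90), (186,160) and (288,179). The items in w2 are the white tube at (388,63), the loupe at (441,57), the dish at (386,132), the green tube at (424,128), the forceps at (471,98) and the pen at (508,92).

```bash
cat > seg.py <<'E'
from h import *
def masks(im):
    h,s,v=[c.astype(int) for c in cv2.split(cv2.cvtColor(np.ascontiguousarray(im),cv2.COLOR_RGB2HSV))]
    return dict(yellow=(h>20)&(h<32)&(s>200)&(v>90), amber=(h>18)&(h<32)&(s>70)&(s<190)&(v>100), green=(h>45)&(h<80)&(s>90), red=((h<6)|(h>174))&(s>150), blue=(h>105)&(h<120)&(s>150),v=v,s=s)
def blobs(mask,amin=15):
    n,l,st_,c=cv2.connectedComponentsWithStats(mask.astype(np.uint8),connectivity=8)
    return [(st_[i,4],c[i],l==i) for i in range(1,n) if st_[i,4]>=amin]
def axis(b):
    ys,xs=np.nonzero(b); P=np.c_[xs,ys].astype(np.float32); (c,wh,a)=cv2.minAreaRect(P); return c,wh,a,cv2.boxPoints((c,wh,a))
E
python3 - <<'E'
from seg import *
for n in ("w1","w2"):
    m,im=load(n); M=masks(im)
    for k in ("yellow","amber","green","red"):
        for a,c,b in blobs(M[k]):
            if c[1]<235: print(n,k,a,c.round(1),[np.round(x,1).tolist() for x in axis(b)[1:2]])
    blue=M["blue"].astype(np.uint8); 
    hull=cv2.morphologyEx(blue,cv2.MORPH_CLOSE,np.ones((21,21)))
    wt=(M["s"]<60)&(hull>0)
    wt[235:]=0
    for a,c,b in blobs(wt,12): print(n,"whiteInBlue",a,c.round(1),"v",np.percentile(M["v"][b],[10,50,90]),np.r_[np.nonzero(b)[1].min(),np.nonzero(b)[1].max(),np.nonzero(b)[0].min(),np.nonzero(b)[0].max()])
E
```

```text
w1 yellow 342 [117.   29.3] [[31.8, 14.3]]
w1 yellow 372 [ 19.3 107.6] [[27.7, 14.7]]
w1 yellow 189 [220.1 145.1] [[17.0, 12.0]]
w1 yellow 218 [124.6 210.6] [[13.6, 16.9]]
w1 amber 37 [107.9  23.5] [[12.0, 19.8]]
w1 amber 36 [125.1  30.3] [[25.7, 5.7]]
w1 amber 62 [ 14.7 104.7] [[17.0, 27.0]]
w1 amber 21 [ 29.3 115. ] [[6.9, 13.9]]
w1 amber 360 [277.4 132.9] [[20.0, 21.0]]
w1 amber 52 [220.7 145.1] [[14.9, 19.3]]
w1 amber 52 [122.7 214.5] [[16.1, 16.8]]
w1 green 104 [312.4 127.6] [[22.0, 6.0]]
w1 red 464 [394.5  93.6] [[5.0, 102.4]]
w1 red 763 [538.9 220. ] [[38.6, 45.5]]
w1 whiteInBlue 1432 [100.3 123.1] v [ 90. 103. 160.] [ 48 206  42 188]
w1 whiteInBlue 228 [182.2  91.3] v [ 91.  154.5 204. ] [172 193  85  97]
w1 whiteInBlue 18 [ 38.2 137.3] v [143.4 167.  173.3] [ 38  39 131 145]
w2 yellow 333 [248.8  29.5] [[23.0, 16.0]]
w2 yellow 294 [140.  107.6] [[22.0, 13.9]]
w2 yellow 226 [336.2 144.6] [[15.9, 14.5]]
w2 yellow 211 [232.6 210.3] [[13.3, 15.8]]
w2 amber 77 [248.4  26.9] [[27.2, 17.9]]
w2 amber 76 [140.4 107.6] [[18.0, 22.0]]
w2 amber 361 [386.2 132.7] [[21.0, 20.0]]
w2 amber 33 [341.3 142.2] [[21.1, 11.7]]
w2 amber 20 [332.  151.1] [[14.4, 3.8]]
w2 amber 35 [229.8 215.1] [[18.7, 11.7]]
w2 green 101 [421.5 127.3] [[6.0, 22.0]]
w2 red 546 [507.4  93.5] [[5.7, 104.1]]
w2 red 467 [628.2 222.4] [[39.0, 24.0]]
w2 whiteInBlue 743 [190.6 110.9] v [ 98. 115. 152.] [174 224  46 175]
w2 whiteInBlue 141 [300.7  90.5] v [122. 201. 223.] [295 306  84  97]
w2 whiteInBlue 223 [291.  179.9] v [131. 169. 217.] [273 312 170 187]
w2 whiteInBlue 37 [251.6 175.1] v [138.2 155.  180. ] [239 264 173 177]
```

```bash
cat > fit.py <<'E'
from seg import *
from scipy.optimize import least_squares
W=dict(near=(-1,0),far=(1,0),left=(0,1),right=(0,-1))
def tabs(im,m=None):
    M=masks(im); k=M["yellow"]|M["amber"]
    return [(a,c) for a,c,b in blobs(k,150) if M["yellow"][b].mean()>.5]
def tabpt(p,w,th,h=0):
    d=np.array(W[w]); hd=(70+h if d[0] else 82+h)*1e-3
    r=hd+.059*np.cos(th)-.002*np.sin(th); z=.003+.059*np.sin(th)+.002*np.cos(th)
    c,s=np.cos(p[2]),np.sin(p[2]); v=np.array([[c,-s],[s,c]])@(d*r)
    return np.r_[p[:2]+v,z]
def post(p,i,j):
    c,s=np.cos(p[2]),np.sin(p[2]); return np.r_[p[:2]+np.array([[c,-s],[s,c]])@np.array([i*.06,j*.072]),.04]
E
python3 - <<'E'
from fit import *
T={"w1":dict(near=(117,29),right=(18.8,107.6),left=(220.3,145.1),far=(124.4,211)),"w2":dict(near=(248.8,29.2),right=(140,107.6),left=(336.4,144.6),far=(232.4,210.8))}
P={"w1":{(-1,-1):(64,69),(-1,1):(181,90),(1,-1):(71,160),(1,1):(177,179)},"w2":{(-1,-1):(188,69),(-1,1):(300.5,89),(1,-1):(185,160),(1,1):(288,180)}}
mo={n:load(n)[0] for n in T}
for w in W: print(w,[np.round(x,4) for x in tri([(mo[n],T[n][w]) for n in T])])
for k in P["w1"]: print(k,[np.round(x,4) for x in tri([(mo[n],P[n][k]) for n in T])])
def res(x):
    r=[]
    for n in T:
        for i,w in enumerate(W): r.append(proj(mo[n],tabpt(x,w,x[3+i],x[7]))[0]-T[n][w])
        for k in P[n]: r.append(proj(mo[n],post(x,*k))[0]-P[n][k])
    return np.r_[np.ravel(r),(x[7]/1)]
s=least_squares(res,[.544,.117,-.17,.6,.6,.6,.6,0],x_scale=[.01,.01,.1,.1,.1,.1,.1,1]); print(s.x.round(4)); print(s.fun[:-1].reshape(-1,2).round(1).tolist())
for i,w in enumerate(W): print(w,tabpt(s.x,w,s.x[3+i]).round(4))
E
```

```text
near [array([0.432 , 0.1343, 0.0423]), array([0.0363, 0.0363])]
far [array([0.6677, 0.0922, 0.0351]), array([0.0369, 0.0369])]
left [array([0.5704, 0.2435, 0.0375]), array([0.2725, 0.2725])]
right [array([ 0.5231, -0.0167,  0.0365]), array([0.0515, 0.0515])]
(-1, -1) [array([0.4753, 0.0507, 0.0321]), array([0.0762, 0.0762])]
(-1, 1) [array([0.4989, 0.1948, 0.0273]), array([0.5979, 0.5979])]
(1, -1) [array([0.5926, 0.0321, 0.0342]), array([0.0477, 0.0477])]
(1, 1) [array([0.6203, 0.1754, 0.0335]), array([0.7917, 0.7917])]
[ 0.5468  0.1159 -0.1754  0.7331  0.5976  0.6652  0.5852  3.0935]
[[0.7, 0.6], [0.3, -0.6], [-0.4, -0.6], [0.7, 0.3], [-1.7, -1.1], [-2.7, -0.1], [-1.6, 1.2], [-1.7, 0.4], [1.2, 0.5], [1.1, -0.6], [0.7, -0.2], [0.9, 0.4], [1.0, -1.0], [1.3, 0.9], [-0.1, 1.1], [0.2, -0.8]]
near [0.436  0.1356 0.044 ]
far [0.6626 0.0954 0.0378]
left [0.569  0.2412 0.041 ]
right [ 0.5241 -0.0122  0.0373]
```

The fit puts the carrier at about (0.547, 0.116) with yaw −10°, and the tabs at z of about 36–42 mm, which matches wall angles of 0.59–0.73. I'll raise the near wall first.

Call:
servo_tool(moves=[16.8,-8.8,15.1,0,0,0.177,16.8,-8.8,15.1,0,0,0.177,16.8,-8.8,15.1,0,0,0.177,16.8,-8.8,15.1,0,0,0.177,16.8,-8.8,15.1,0,0,0.177,16.8,-8.8,15.1,0,0,0.177,16.8,-8.8,15.1,0,0,0.177,16.8,-8.8,15.1,0,0,0.177], hand=4.5, force=30)

```text
t: 3.02
ee_pos: [0.4305, 0.1321, 0.1496]
orientation: [0.088, 0.996, -0.001, -0.001]
ft_force: [1.4, 0.5, 0.8]
finger_gap: 0.528
grip_force: 0.0
```

```bash
python3 - <<'E'
from fit import *
st(); m,im=shot("wrist","w3")
print(tabs(im))
# near tab expected px
for X in ([.432,.1343,.0423],[.436,.1356,.044]): print(proj(m,[X]))
print(delta([.433,.1347,.051],np.radians(80)))
E
```

```text
t 3.02 p [0.4305 0.1321 0.1496] yaw 1.3951 tilt [-0.003 -0.001 -1.   ] F [1.4 0.5 0.8] gap 0.528 grip 0.0
[(np.int32(508), array([324.67519685, 199.77952756]))]
[[324.41726537 200.02099199]]
[[326.70640676 204.70220458]]
(array([-0.01,  0.17,  9.94]), array([ 0.   ,  0.   , -0.001]))
```

Call:
servo_tool(moves=[0.1,0.2,5,0,0,0,0.1,0.2,8,0,0,0,0.1,0.2,9.9,0,0,0,0.1,0.2,9.9,0,0,0,0.1,0.2,9.9,0,0,0,0.1,0.2,9.9,0,0,0,0.1,0.2,9.9,0,0,0,0.1,0.2,9.9,0,0,0])

```text
t: 3.73
ee_pos: [0.4327, 0.1347, 0.0527]
orientation: [0.088, 0.996, 0.001, 0.001]
ft_force: [0.7, 0.1, 0.1]
finger_gap: 0.528
grip_force: 0.0
```

Call:
servo_tool(moves=[0,0,0,0,0,0,0,0,0,0,0,0,0,0,0,0,0,0,0,0,0,0,0,0,0,0,0,0,0,0,0,0,0,0,0,0,0,0,0,0,0,0,0,0,0,0,0,0], hand=1)

```text
t: 4.4
ee_pos: [0.432, 0.136, 0.052]
orientation: [0.087, 0.996, 0.001, 0.001]
ft_force: [-1.2, 7.1, 3.8]
finger_gap: 0.245
grip_force: 30.7
```

```bash
python3 -c "
from h import *
st()"
```

```text
t 4.4 p [0.432 0.136 0.052] yaw 1.3956 tilt [ 0.002  0.002 -1.   ] F [-1.2  7.1  3.8] gap 0.245 grip 30.7
```

Call:
servo_tool(moves=[-0.46,0,-0.45,0,0,0,-0.97,0,-0.85,0,0,0,-1.53,0,-1.19,0,0,0,-2.12,0,-1.47,0,0,0,-2.73,0,-1.68,0,0,0,-3.36,0,-1.82,0,0,0,-4.0,0,-1.9,0,0,0,-4.6,0,-1.9,0,0,0])

```text
t: 5.07
ee_pos: [0.4765, 0.128, 0.0711]
orientation: [0.087, 0.996, 0.001, -0.0]
ft_force: [-4.4, 7.4, 9.4]
finger_gap: 0.237
grip_force: 28.8
```

Call:
servo_tool(moves=[-0.1,0,0,0,0,0,-0.1,0,0,0,0,0,-0.1,0,0,0,0,0,-0.1,0,0,0,0,0,-0.1,0,0,0,0,0,-0.1,0,0,0,0,0,-0.1,0,0,0,0,0,-0.1,0,0,0,0,0])

```text
t: 5.73
ee_pos: [0.4783, 0.1277, 0.0711]
orientation: [0.088, 0.996, 0.001, 0.001]
ft_force: [-0.7, 6.3, 5.1]
finger_gap: 0.24
grip_force: 29.1
```

Call:
servo_tool(moves=[0,0,0,0,0,0,0,0,0,0,0,0,0,0,0,0,0,0,0,0,0,0,0,0,0,0,-4,0,0,0,0,0,-8,0,0,0,0,0,-10,0,0,0,0,0,-10,0,0,0], hand=4.5)

```text
t: 6.4
ee_pos: [0.4798, 0.1263, 0.1745]
orientation: [0.089, 0.996, 0.001, 0.003]
ft_force: [0.6, -0.1, -0.2]
finger_gap: 0.524
grip_force: 0.0
```

```bash
python3 - <<'E'
from fit import *
st(); m,im=shot("wrist","w4"); print(tabs(im))
p=[.547,.116,-.175]
for th in (1.4,1.5,1.57): print(th,tabpt(p,"near",th,2).round(4),proj(m,[tabpt(p,"near",th,2)]))
X=[.6677,.0922,.0351]; print("far",proj(m,[X]),delta([X[0],X[1],.15],np.radians(80)))
E
```

```text
t 6.4 p [0.4798 0.1263 0.1745] yaw 1.3933 tilt [ 0.007  0.002 -1.   ] F [ 0.6 -0.1 -0.2] gap 0.524 grip 0.0
[(np.int32(164), array([320.35365854, 183.20121951])), (np.int32(520), array([191.75384615, 249.92115385])), (np.int32(553), array([447.51537071, 252.35262206]))]
1.4 [0.4682 0.1299 0.0615] [[322.76909782 182.58184001]]
1.5 [0.474  0.1289 0.062 ] [[322.76394999 189.23089562]]
1.57 [0.478  0.1282 0.062 ] [[322.75487787 193.75081256]]
far [[320.05467954 345.28222512]] (array([-1.916e+01, -1.000e-02,  2.320e+00]), array([ 0.002,  0.004, -0.003]))
```

The near tab was gripped with a 22 mm gap and followed the arc to x≈0.478, as the model predicts for upright. Next is the far wall.

Call:
servo_tool(moves=[-19.1,0,2.3,0,0,0,-19.1,0,2.3,0,0,0,-19.1,0,2.3,0,0,0,-19.1,0,2.3,0,0,0,-19.1,0,2.3,0,0,0,-19.1,0,2.3,0,0,0,-19.1,0,2.3,0,0,0,-19.1,0,2.3,0,0,0])

```text
t: 7.12
ee_pos: [0.6644, 0.0924, 0.1458]
orientation: [0.088, 0.996, -0.0, -0.001]
ft_force: [-0.3, 0.6, -0.4]
finger_gap: 0.524
grip_force: 0.0
```

```bash
python3 - <<'E'
from fit import *
st(); print(delta([.6677,.0922,.043],np.radians(80)))
m,im=shot("top","tp1"); print(tabs(im)); 
for X in ([.6677,.0922,.0351],[.5704,.2435,.0375],[.5231,-.0167,.0365]): print(proj(m,[X]))
E
```

```text
t 7.12 p [0.6644 0.0924 0.1458] yaw 1.3941 tilt [-0.003 -0.    -1.   ] F [-0.3  0.6 -0.4] gap 0.524 grip 0.0
(array([-0.35,  0.04, 10.28]), array([-0.001, -0.003, -0.002]))
[]
[[293.95617562 161.57945628]]
[[242.22718383 191.64821313]]
[[328.47254646 210.06691677]]
```

Call:
servo_tool(moves=[-0.3,0,5,0,0,0,-0.3,0,8,0,0,0,-0.3,0,10.2,0,0,0,-0.3,0,10.2,0,0,0,-0.3,0,10.2,0,0,0,-0.3,0,10.2,0,0,0,-0.3,0,10.2,0,0,0,-0.3,0,10.2,0,0,0])

```text
t: 7.83
ee_pos: [0.6691, 0.0921, 0.0469]
orientation: [0.088, 0.996, 0.0, 0.001]
ft_force: [-0.5, 0.5, 0.1]
finger_gap: 0.525
grip_force: 0.0
```

Call:
servo_tool(moves=[0,0,0,0,0,0,0,0,0,0,0,0,0,0,0,0,0,0,0,0,0,0,0,0,0,0,0,0,0,0,0,0,0,0,0,0,0,0,0,0,0,0,0,0,0,0,0,0], hand=1)

```text
t: 8.5
ee_pos: [0.6696, 0.0931, 0.0459]
orientation: [0.088, 0.996, 0.001, 0.001]
ft_force: [3.1, 5.2, 1.7]
finger_gap: 0.243
grip_force: 31.2
```

```bash
python3 -c "
from h import *
st()"
```

```text
t 8.5 p [0.6696 0.0931 0.0459] yaw 1.3947 tilt [ 0.002  0.001 -1.   ] F [3.1 5.2 1.7] gap 0.243 grip 31.2
```

Call:
servo_tool(moves=[0.47,0,-0.6,0,0,0,1.01,0,-1.15,0,0,0,1.62,0,-1.6,0,0,0,2.29,0,-2.0,0,0,0,3.0,0,-2.29,0,0,0,3.73,0,-2.48,0,0,0,4.44,0,-2.58,0,0,0,5.2,0,-2.6,0,0,0])

```text
t: 9.17
ee_pos: [0.6208, 0.102, 0.0733]
orientation: [0.088, 0.996, 0.001, 0.004]
ft_force: [8.0, 2.8, 10.6]
finger_gap: 0.237
grip_force: 28.7
```

Call:
servo_tool(moves=[0.2,0,0,0,0,0,0.3,0,0,0,0,0,0.3,0,0,0,0,0,0.3,0,0,0,0,0,0.3,0,0,0,0,0,0.3,0,0,0,0,0,0.3,0,0,0,0,0,0.3,0,0,0,0,0])

```text
t: 9.83
ee_pos: [0.6177, 0.1025, 0.0735]
orientation: [0.088, 0.996, 0.001, 0.003]
ft_force: [3.9, 3.4, 12.1]
finger_gap: 0.237
grip_force: 29.3
```

```bash
python3 -c "
from h import *
st()"
```

```text
t 9.83 p [0.6177 0.1025 0.0735] yaw 1.3942 tilt [ 0.007  0.002 -1.   ] F [ 3.9  3.4 12.1] gap 0.237 grip 29.3
```

Call:
servo_tool(moves=[0.2,0,-0.2,0,0,0,0.4,0,-0.2,0,0,0,0.4,0,-0.2,0,0,0,0.4,0,-0.2,0,0,0,0.4,0,-0.2,0,0,0,0.4,0,-0.2,0,0,0,0.4,0,-0.2,0,0,0,0.4,0,-0.2,0,0,0])

```text
t: 10.5
ee_pos: [0.6122, 0.1034, 0.0742]
orientation: [0.088, 0.996, 0.001, 0.002]
ft_force: [2.9, 4.7, 3.9]
finger_gap: 0.232
grip_force: 29.5
```

Call:
servo_tool(moves=[0,0,0,0,0,0,0,0,0,0,0,0,0,0,0,0,0,0,0,0,0,0,0,0,0,0,-4,0,0,0,0,0,-8,0,0,0,0,0,-12,0,0,0,0,0,-15,0,0,0], hand=4.5)

```text
t: 11.17
ee_pos: [0.6109, 0.1018, 0.2264]
orientation: [0.089, 0.996, 0.0, 0.001]
ft_force: [2.2, 0.3, -1.2]
finger_gap: 0.524
grip_force: 0.0
```

```bash
python3 - <<'E'
from fit import *
st(); X=[.5704,.2435,.0375]
print(delta([X[0],X[1],.15],np.radians(170)))
print(delta([X[0],X[1],.15],np.radians(-10)), get_obs()["joint_positions"].round(2))
E
```

```text
t 11.17 p [0.6109 0.1018 0.2264] yaw 1.3934 tilt [ 0.002  0.    -1.   ] F [ 2.2  0.3 -1.2] gap 0.524 grip 0.0
(array([ 6.5 , 13.23,  7.63]), array([2.000e-03, 1.000e-03, 1.568e+00]))
(array([ 6.5 , 13.23,  7.63]), array([2.000e-03, 1.000e-03, 1.568e+00])) [-0.23  0.51 -0.02  1.62  0.01  1.01  1.14]
```

Call:
servo_tool(moves=[6.5,13.2,5,0,0,0.95,6.5,13.2,5,0,0,0.95,6.5,13.2,5,0,0,0.95,6.5,13.2,5,0,0,0.95,6.5,13.2,5,0,0,0.95,6.5,13.2,5,0,0,0.95,6.5,13.2,5,0,0,0.95,6.5,13.2,5,0,0,0.95])

```text
t: 11.83
ee_pos: [0.5695, 0.2435, 0.173]
orientation: [0.537, 0.844, -0.001, -0.0]
ft_force: [-0.4, 0.5, -0.0]
finger_gap: 0.525
grip_force: 0.0
```

Call:
servo_tool(moves=[0,0,2.6,0,0,0.618,0,0,2.6,0,0,0.618,0,0,2.6,0,0,0.618,0,0,2.6,0,0,0.618,0,0,2.6,0,0,0.618,0,0,2.6,0,0,0.618,0,0,2.6,0,0,0.618,0,0,2.6,0,0,0.618])

```text
t: 12.5
ee_pos: [0.5697, 0.2435, 0.1472]
orientation: [0.765, 0.644, -0.0, 0.0]
ft_force: [-0.0, -0.2, -0.8]
finger_gap: 0.528
grip_force: 0.0
```

```bash
python3 - <<'E'
from fit import *
st(); m,im=shot("wrist","w5"); print(tabs(im)); X=[.5704,.2435,.0375]; print(proj(m,[X]))
for a,c in tabs(im): print(onz(m,c,.0375).round(4))
print(delta([X[0],X[1],.0455],np.radians(-10)), get_obs()["joint_positions"].round(2))
E
```

```text
t 12.5 p [0.5697 0.2435 0.1472] yaw -0.1701 tilt [-0. -0. -1.] F [-0.  -0.2 -0.8] gap 0.528 grip 0.0
[(np.int32(559), array([319.29338104, 196.60465116]))]
[[319.04531258 196.75842857]]
[0.5706 0.2436 0.0375]
(array([1.000e-02, 6.000e-02, 1.018e+01]), array([-0.   ,  0.   ,  0.004])) [-0.73  0.63  0.4   1.72 -0.31  0.85 -0.36]
```

Call:
servo_tool(moves=[0,0.1,5,0,0,0,0,0.1,8,0,0,0,0,0.1,10.1,0,0,0,0,0.1,10.1,0,0,0,0,0.1,10.1,0,0,0,0,0.1,10.1,0,0,0,0,0.1,10.1,0,0,0,0,0.1,10.1,0,0,0])

```text
t: 13.22
ee_pos: [0.5713, 0.2431, 0.0471]
orientation: [0.766, 0.643, 0.0, 0.0]
ft_force: [-0.2, -0.2, -0.3]
finger_gap: 0.526
grip_force: 0.0
```

Call:
servo_tool(moves=[0,0,0,0,0,0,0,0,0,0,0,0,0,0,0,0,0,0,0,0,0,0,0,0,0,0,0,0,0,0,0,0,0,0,0,0,0,0,0,0,0,0,0,0,0,0,0,0], hand=1)

```text
t: 13.88
ee_pos: [0.5699, 0.2441, 0.0462]
orientation: [0.766, 0.643, -0.0, -0.001]
ft_force: [-4.8, 2.5, 2.7]
finger_gap: 0.238
grip_force: 29.4
```

Call:
servo_tool(moves=[-0.47,0,-0.6,0,0,0,-1.01,0,-1.15,0,0,0,-1.62,0,-1.6,0,0,0,-2.29,0,-2.0,0,0,0,-3.0,0,-2.29,0,0,0,-3.73,0,-2.48,0,0,0,-4.44,0,-2.58,0,0,0,-5.2,0,-2.6,0,0,0])

```text
t: 14.55
ee_pos: [0.5612, 0.1937, 0.0731]
orientation: [0.765, 0.644, 0.0, -0.001]
ft_force: [-6.9, 5.3, 12.3]
finger_gap: 0.21
grip_force: 28.9
```

Call:
servo_tool(moves=[-0.2,0,0,0,0,0,-0.5,0,-0.1,0,0,0,-0.5,0,-0.1,0,0,0,-0.5,0,-0.1,0,0,0,-0.5,0,-0.1,0,0,0,-0.5,0,-0.1,0,0,0,-0.5,0,-0.1,0,0,0,-0.5,0,-0.1,0,0,0])

```text
t: 15.22
ee_pos: [0.561, 0.1874, 0.0731]
orientation: [0.766, 0.643, -0.0, 0.0]
ft_force: [-0.6, -0.0, -0.4]
finger_gap: 0.114
grip_force: 0.0
```

```bash
python3 -c "
from h import *
st()"
```

```text
t 15.22 p [0.561  0.1874 0.0731] yaw -0.1738 tilt [-0. -0. -1.] F [-0.6 -0.  -0.4] gap 0.114 grip 0.0
```

Call:
servo_tool(moves=[0,0,-4,0,0,0,0,0,-8,0,0,0,0,0,-12,0,0,0,0,0,-15,0,0,0,0,0,-15,0,0,0,0,0,-15,0,0,0,0,0,-15,0,0,0,0,0,-15,0,0,0])

```text
t: 15.88
ee_pos: [0.5602, 0.1872, 0.222]
orientation: [0.766, 0.643, -0.001, -0.0]
ft_force: [0.2, -0.7, -0.4]
finger_gap: 0.118
grip_force: 0.0
```

Call:
servo_tool(moves=[-20.8,-0.2,7,0,0,0,-20.8,-0.2,7,0,0,0,-20.8,-0.2,7,0,0,0,-20.8,-0.2,7,0,0,0,-20.8,-0.2,7,0,0,0,-20.8,-0.2,7,0,0,0,-20.8,-0.2,7,0,0,0,-20.8,-0.2,7,0,0,0], hand=4.5)

```text
t: 16.55
ee_pos: [0.5225, -0.0176, 0.1524]
orientation: [0.767, 0.642, -0.001, -0.001]
ft_force: [0.7, 1.2, -0.1]
finger_gap: 0.526
grip_force: 0.0
```

```bash
python3 - <<'E'
from fit import *
st(); m,im=shot("wrist","w6"); print(tabs(im))
p=[.547,.116,-.175]
for w in("near","left"):
  for th in (1.3,1.57): print(w,proj(m,[tabpt(p,w,th,2)]))
X=[.5231,-.0167,.0365]; print(delta([X[0],X[1],.0445],np.radians(-10)), get_obs()["joint_positions"].round(2))
E
```

```text
t 16.55 p [ 0.5225 -0.0176  0.1524] yaw -0.176 tilt [-0.002  0.    -1.   ] F [ 0.7  1.2 -0.1] gap 0.526 grip 0.0
[(np.int32(786), array([200.043257  ,  15.96183206])), (np.int32(807), array([436.63320942,  16.60099133])), (np.int32(687), array([319.54585153, 194.98689956]))]
near [[192.14947853  11.49239412]]
near [[214.75731096  10.71207514]]
left [[ 319.5785118  -186.22531406]]
left [[ 319.56551336 -151.90966532]]
(array([-0.03,  0.03, 10.82]), array([-0.001, -0.   ,  0.001])) [-0.33  0.5   0.4   1.97 -0.29  0.73  0.07]
```

View pics/w6.png

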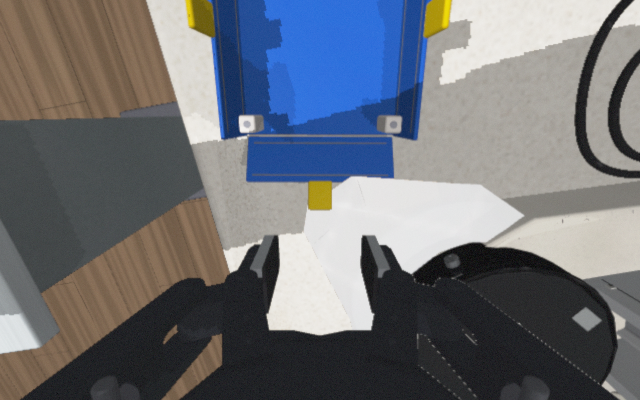

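The near and far walls stand upright and symmetric, and the right tab is at (320,195), as predicted. Raising the right wall now.

Call:
servo_tool(moves=[0,0,5,0,0,0,0,0,8,0,0,0,0,0,10.7,0,0,0,0,0,10.7,0,0,0,0,0,10.7,0,0,0,0,0,10.7,0,0,0,0,0,10.7,0,0,0,0,0,10.7,0,0,0])

```text
t: 17.27
ee_pos: [0.5241, -0.0168, 0.0479]
orientation: [0.766, 0.643, 0.001, 0.001]
ft_force: [0.4, 0.7, -0.4]
finger_gap: 0.524
grip_force: 0.0
```

Call:
servo_tool(moves=[0,0,0,0,0,0,0,0,0,0,0,0,0,0,0,0,0,0,0,0,0,0,0,0,0,0,0,0,0,0,0,0,0,0,0,0,0,0,0,0,0,0,0,0,0,0,0,0], hand=1)

```text
t: 17.93
ee_pos: [0.5226, -0.0175, 0.0462]
orientation: [0.766, 0.643, -0.0, -0.0]
ft_force: [-3.9, -2.7, 3.5]
finger_gap: 0.236
grip_force: 29.5
```

Call:
servo_tool(moves=[0.47,0,-0.6,0,0,0,1.01,0,-1.15,0,0,0,1.62,0,-1.6,0,0,0,2.29,0,-2.0,0,0,0,3.0,0,-2.29,0,0,0,3.73,0,-2.48,0,0,0,4.44,0,-2.65,0,0,0,5.1,0,-2.7,0,0,0])

```text
t: 18.6
ee_pos: [0.5316, 0.0324, 0.0742]
orientation: [0.766, 0.643, -0.0, 0.0]
ft_force: [-5.9, -2.5, 10.2]
finger_gap: 0.209
grip_force: 28.9
```

Call:
servo_tool(moves=[0.1,0,0,0,0,0,0.2,0,0,0,0,0,0.2,0,0,0,0,0,0.2,0,0,0,0,0,0.2,0,0,0,0,0,0.2,0,0,0,0,0,0.2,0,0,0,0,0,0.2,0,0,0,0,0])

```text
t: 19.27
ee_pos: [0.5321, 0.0354, 0.0741]
orientation: [0.766, 0.643, 0.0, -0.0]
ft_force: [-5.8, 0.4, 12.1]
finger_gap: 0.192
grip_force: 30.8
```

```bash
python3 -c "
from h import *
st()"
```

```text
t 19.27 p [0.5321 0.0354 0.0741] yaw -0.1738 tilt [ 0.     0.001 -1.   ] F [-5.8  0.4 12.1] gap 0.192 grip 30.8
```

Call:
servo_tool(moves=[0,0,0,0,0,0,0,0,0,0,0,0,0,0,0,0,0,0,0,0,0,0,0,0,0,0,-4,0,0,0,0,0,-8,0,0,0,0,0,-12,0,0,0,0,0,-15,0,0,0], hand=4.5)

```text
t: 19.93
ee_pos: [0.5328, 0.0347, 0.2263]
orientation: [0.766, 0.643, 0.001, 0.001]
ft_force: [1.0, 0.4, -0.6]
finger_gap: 0.531
grip_force: 0.0
```

Call:
servo_tool(moves=[2,0,-4,0,0,0,4,0,-8,0,0,0,5,0,-10,0,0,0,5,0,-10,0,0,0,5,0,-10,0,0,0,5,0,-10,0,0,0,5,0,-10,0,0,0,5,0,-10,0,0,0])

```text
t: 20.6
ee_pos: [0.5403, 0.0836, 0.3222]
orientation: [0.766, 0.643, -0.001, -0.0]
ft_force: [0.6, -0.4, -0.3]
finger_gap: 0.525
grip_force: 0.0
```

```bash
python3 - <<'E'
from fit import *
st(); m,im=shot("wrist","w7"); print(tabs(im))
p=[.547,.116,-.175]
for w in W:
  d=np.array(W[w]);hd=72 if d[0] else 84
  for th in (1.4,1.57):
    # tab top edge centre
    r=(hd+72*np.cos(th)-2*np.sin(th))*1e-3; z=.003+.072*np.sin(th); c,s=np.cos(p[2]),np.sin(p[2]); v=np.array([[c,-s],[s,c]])@(d*r)
    print(w,th,proj(m,[np.r_[p[:2]+v,z]]).round(1))
E
```

```text
t 20.6 p [0.5403 0.0836 0.3222] yaw -0.1751 tilt [-0.002 -0.001 -1.   ] F [ 0.6 -0.4 -0.3] gap 0.525 grip 0.0
[(np.int32(150), array([260.35333333, 142.31333333])), (np.int32(173), array([319.89017341, 208.65317919]))]
near 1.4 [[257.1 141.9]]
near 1.57 [[266.3 142. ]]
far 1.4 [[382.6 142. ]]
far 1.57 [[373.5 142.1]]
left 1.4 [[319.9  63.2]]
left 1.57 [[319.9  74. ]]
right 1.4 [[319.8 209.8]]
right 1.57 [[319.8 201.8]]
```

View pics/w7.png

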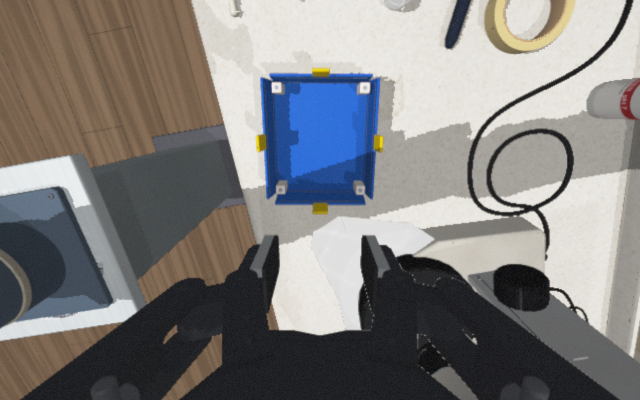

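```bash
python3 - <<'E'
from fit import *
m,im=load("w7"); M=masks(im)
h,s,v=[c.astype(int) for c in cv2.split(cv2.cvtColor(np.ascontiguousarray(im),cv2.COLOR_RGB2HSV))]
k=(h>17)&(h<33)&(s>110)&(v>40)
p=[.547,.116,-.175]; c,s_=np.cos(p[2]),np.sin(p[2]); R=np.array([[c,-s_],[s_,c]])
def ext(w,th,h):
    d=np.array(W[w]);hd=(70+h if d[0] else 82+h); e=np.array([-d[1],d[0]]); P=[]
    for l in (46,72):
        for t in (-.5,4.5):
            for q in (-11,11):
                r=hd+l*np.cos(th)-t*np.sin(th); z=3+l*np.sin(th)+t*np.cos(th)
                P.append(np.r_[p[:2]+R@(d*r+e*q)*1e-3,z*1e-3])
    u=proj(m,P); i=0 if d[0] else 1; return u[:,i].min().round(1),u[:,i].max().round(1)
for w,(u,vv) in dict(near=(260,142),far=(378,142),left=(320,72),right=(320,208)).items():
    sub=np.zeros_like(k); sub[vv-16:vv+16,u-16:u+16]=1; ys,xs=np.nonzero(k&sub)
    i=xs if W[w][0] else ys
    print(w,"meas",np.percentile(i,1),np.percentile(i,99)+1,len(i),{th:[ext(w,th,hh) for hh in (2,)] for th in (1.35,1.45,1.5,1.55,1.59)})
E
```

```text
near meas 256.0 266.0 151 {1.35: [(np.float64(252.1), np.float64(264.7))], 1.45: [(np.float64(257.3), np.float64(267.9))], 1.5: [(np.float64(260.0), np.float64(269.6))], 1.55: [(np.float64(262.8), np.float64(271.2))], 1.59: [(np.float64(265.0), np.float64(272.5))]}
far meas 374.0 383.6 141 {1.35: [(np.float64(375.1), np.float64(387.7))], 1.45: [(np.float64(371.8), np.float64(382.4))], 1.5: [(np.float64(370.2), np.float64(379.7))], 1.55: [(np.float64(368.5), np.float64(377.0))], 1.59: [(np.float64(367.2), np.float64(374.8))]}
left meas 68.0 76.0 132 {1.35: [(np.float64(57.9), np.float64(70.2))], 1.45: [(np.float64(64.2), np.float64(74.0))], 1.5: [(np.float64(67.3), np.float64(76.0))], 1.55: [(np.float64(70.5), np.float64(77.9))], 1.59: [(np.float64(73.1), np.float64(79.4))]}
right meas 203.0 214.0 162 {1.35: [(np.float64(201.3), np.float64(213.6))], 1.45: [(np.float64(198.4), np.float64(209.2))], 1.5: [(np.float64(196.9), np.float64(206.9))], 1.55: [(np.float64(195.4), np.float64(204.5))], 1.59: [(np.float64(194.1), np.float64(202.5))]}
```

The tab extents suggest some walls are still 0.05–0.1 rad short of upright. I'll nudge each wall home to its stop from outside with closed fingers, starting with the left.

Call:
servo_tool(moves=[14.5,0,10,0,0,0,14.5,0,10,0,0,0,14.5,0,10,0,0,0,14.5,0,10,0,0,0,14.5,0,10,0,0,0,14.5,0,10,0,0,0,14.5,0,10,0,0,0,14.5,0,10,0,0,0], hand=0)

```text
t: 21.32
ee_pos: [0.5664, 0.2251, 0.2238]
orientation: [0.767, 0.642, -0.0, 0.001]
ft_force: [-0.8, -0.8, 1.1]
finger_gap: 0.001
grip_force: 0.0
```

Call:
servo_tool(moves=[0,0,4,0,0,0,0,0,8,0,0,0,0,0,12,0,0,0,0,0,16,0,0,0,0,0,16.7,0,0,0,0,0,16.7,0,0,0,0,0,16.7,0,0,0,0,0,16.7,0,0,0])

```text
t: 21.98
ee_pos: [0.5678, 0.2269, 0.0592]
orientation: [0.766, 0.643, 0.002, 0.001]
ft_force: [0.3, -0.2, 0.9]
finger_gap: 0.0
grip_force: 0.0
```

Call:
servo_tool(moves=[-0.4,0,0,0,0,0,-0.8,0,0,0,0,0,-1.2,0,0,0,0,0,-1.5,0,0,0,0,0,-1.7,0,0,0,0,0,-1.7,0,0,0,0,0,-1.7,0,0,0,0,0,-1.7,0,0,0,0,0])

```text
t: 22.65
ee_pos: [0.5629, 0.2103, 0.0562]
orientation: [0.766, 0.643, -0.0, -0.0]
ft_force: [-0.3, 0.4, 0.6]
finger_gap: -0.001
grip_force: 0.0
```

```bash
cat >> h.py <<'E'
def cc(p=(.547,.116,-.175)):
    o=get_obs(); d=o["ee_pos"][:2]-np.array(p[:2]); c,s=np.cos(p[2]),np.sin(p[2])
    print("cx,cy mm",(np.array([[c,s],[-s,c]])@d*1e3).round(1),"z",(o["ee_pos"][2]*1e3).round(1),"F carrier",(np.array([[c,s],[-s,c]])@o["ft_force"][:2]).round(1))
E
python3 -c "
from h import *
st();cc()"
```

```text
t 22.65 p [0.5629 0.2103 0.0562] yaw -0.174 tilt [-0. -0. -1.] F [-0.3  0.4  0.6] gap -0.001 grip 0.0
cx,cy mm [-0.8 95.6] z 56.2 F carrier [-0.4  0.3]
```

Call:
servo_tool(moves=[-0.1,0,0,0,0,0,-0.2,0,0,0,0,0,-0.3,0,0,0,0,0,-0.4,0,0,0,0,0,-0.5,0,0,0,0,0,-0.5,0,0,0,0,0,-0.5,0,0,0,0,0,-0.5,0,0,0,0,0])

```text
t: 23.32
ee_pos: [0.5625, 0.2084, 0.0562]
orientation: [0.765, 0.644, 0.001, -0.001]
ft_force: [2.4, 9.3, -4.9]
finger_gap: -0.001
grip_force: 4.8
```

```bash
python3 -c "
from h import *
st();cc()"
```

```text
t 23.32 p [0.5625 0.2084 0.0562] yaw -0.1716 tilt [ 0.001  0.003 -1.   ] F [ 2.4  9.3 -4.9] gap -0.001 grip 4.8
cx,cy mm [-0.9 93.7] z 56.2 F carrier [0.7 9.6]
```

Call:
servo_tool(moves=[1.5,0,0,0,0,0,1.5,0,-4,0,0,0,1.5,0,-8,0,0,0,1.5,0,-10,0,0,0,1.5,0,-10,0,0,0,1.5,0,-10,0,0,0,1.5,0,-10,0,0,0,1.5,0,-10,0,0,0])

```text
t: 23.98
ee_pos: [0.564, 0.2202, 0.1551]
orientation: [0.766, 0.643, -0.001, -0.0]
ft_force: [0.5, -0.1, 0.1]
finger_gap: 0.001
grip_force: 0.0
```

Call:
servo_tool(moves=[-10.6,10.8,0,0,0,0,-10.6,10.8,0,0,0,0,-10.6,10.8,0,0,0,0,-10.6,10.8,0,0,0,0,-10.6,10.8,0,0,0,0,-10.6,10.8,0,0,0,0,-10.6,10.8,0,0,0,0,-10.6,10.8,0,0,0,0])

```text
t: 24.65
ee_pos: [0.6518, 0.0987, 0.1554]
orientation: [0.765, 0.644, -0.0, -0.001]
ft_force: [0.6, 0.0, -0.5]
finger_gap: -0.004
grip_force: 0.0
```

Call:
servo_tool(moves=[0,0,4,0,0,0,0,0,8,0,0,0,0,0,10,0,0,0,0,0,10,0,0,0,0,0,10,0,0,0,0,-0.4,10,0,0,0,0,-0.8,10,0,0,0,0,-1.2,10,0,0,0])

```text
t: 25.32
ee_pos: [0.6413, 0.0996, 0.0581]
orientation: [0.766, 0.643, 0.001, 0.001]
ft_force: [0.7, -0.2, -0.3]
finger_gap: 0.003
grip_force: 0.0
```

```bash
python3 -c "
from h import *
st();cc()"
```

```text
t 25.32 p [0.6413 0.0996 0.0581] yaw -0.1737 tilt [ 0.002  0.001 -1.   ] F [ 0.7 -0.2 -0.3] gap 0.003 grip 0.0
cx,cy mm [95.7  0.2] z 58.1 F carrier [ 0.7 -0.1]
```

Call:
servo_tool(moves=[0,-0.2,0,0,0,0,0,-0.4,0,0,0,0,0,-0.6,0,0,0,0,0,-0.8,0,0,0,0,0,-0.9,0,0,0,0,0,-1.0,0,0,0,0,0,-1.0,0,0,0,0,0,-1.0,0,0,0,0])

```text
t: 25.98
ee_pos: [0.6309, 0.1008, 0.0561]
orientation: [0.766, 0.643, -0.0, -0.0]
ft_force: [0.1, 0.2, -0.5]
finger_gap: 0.001
grip_force: 0.0
```

```bash
python3 -c "
from h import *
st();cc()"
```

```text
t 25.98 p [0.6309 0.1008 0.0561] yaw -0.174 tilt [-0.001 -0.    -1.   ] F [ 0.1  0.2 -0.5] gap 0.001 grip 0.0
cx,cy mm [85.2 -0.3] z 56.1 F carrier [0.  0.2]
```

Call:
servo_tool(moves=[0,-0.1,0,0,0,0,0,-0.2,0,0,0,0,0,-0.3,0,0,0,0,0,-0.4,0,0,0,0,0,-0.5,0,0,0,0,0,-0.6,0,0,0,0,0,-0.6,0,0,0,0,0,-0.6,0,0,0,0])

```text
t: 26.65
ee_pos: [0.6298, 0.101, 0.0566]
orientation: [0.766, 0.643, 0.003, 0.003]
ft_force: [16.2, -1.5, -12.1]
finger_gap: -0.001
grip_force: 8.4
```

```bash
python3 -c "
from h import *
st();cc()"
```

```text
t 26.65 p [0.6298 0.101  0.0566] yaw -0.1747 tilt [ 0.009 -0.001 -1.   ] F [ 16.2  -1.5 -12.1] gap -0.001 grip 8.4
cx,cy mm [84.2 -0.4] z 56.6 F carrier [16.2  1.3]
```

Call:
servo_tool(moves=[0,1.5,0,0,0,0,0,1.5,-4,0,0,0,0,1.5,-8,0,0,0,0,1.5,-10,0,0,0,0,1.5,-10,0,0,0,0,1.5,-10,0,0,0,0,1.5,-10,0,0,0,0,1.5,-10,0,0,0])

```text
t: 27.32
ee_pos: [0.639, 0.0994, 0.1549]
orientation: [0.766, 0.643, -0.001, -0.001]
ft_force: [0.7, 0.0, -0.3]
finger_gap: -0.002
grip_force: 0.0
```

Call:
servo_tool(moves=[-11,-9.4,0,0,0,0,-11,-9.4,0,0,0,0,-11,-9.4,0,0,0,0,-11,-9.4,0,0,0,0,-11,-9.4,0,0,0,0,-11,-9.4,0,0,0,0,-11,-9.4,0,0,0,0,-11,-9.4,0,0,0,0])

```text
t: 27.98
ee_pos: [0.5291, 0.0083, 0.1558]
orientation: [0.765, 0.644, -0.0, -0.0]
ft_force: [0.9, 0.2, -0.5]
finger_gap: -0.002
grip_force: 0.0
```

Call:
servo_tool(moves=[0,0,4,0,0,0,0,0,8,0,0,0,0,0,10,0,0,0,0,0,10,0,0,0,0,0,10,0,0,0,0.4,0,10,0,0,0,0.8,0,10,0,0,0,1.0,0,10,0,0,0])

```text
t: 28.65
ee_pos: [0.5306, 0.0184, 0.057]
orientation: [0.765, 0.643, 0.001, 0.0]
ft_force: [0.5, -0.6, 0.9]
finger_gap: -0.004
grip_force: 0.5
```

Call:
servo_tool(moves=[0.1,0,0,0,0,0,0.2,0,0,0,0,0,0.3,0,0,0,0,0,0.5,0,0,0,0,0,0.7,0,0,0,0,0,0.8,0,0,0,0,0,0.8,0,0,0,0,0,0.8,0,0,0,0,0])

```text
t: 29.32
ee_pos: [0.5312, 0.0225, 0.0566]
orientation: [0.767, 0.642, -0.001, 0.001]
ft_force: [-1.2, -9.3, 4.1]
finger_gap: -0.001
grip_force: 4.5
```

```bash
python3 -c "
from h import *
st();cc()"
```

```text
t 29.32 p [0.5312 0.0225 0.0566] yaw -0.1764 tilt [ 0.    -0.002 -1.   ] F [-1.2 -9.3  4.1] gap -0.001 grip 4.5
cx,cy mm [  0.8 -94.8] z 56.6 F carrier [ 0.4 -9.4]
```

Call:
servo_tool(moves=[-1.5,0,0,0,0,0,-1.5,0,-4,0,0,0,-1.5,0,-8,0,0,0,-1.5,0,-10,0,0,0,-1.5,0,-10,0,0,0,-1.5,0,-10,0,0,0,-1.5,0,-10,0,0,0,-1.5,0,-10,0,0,0])

```text
t: 29.98
ee_pos: [0.5282, 0.0105, 0.1553]
orientation: [0.766, 0.643, -0.001, -0.001]
ft_force: [-0.5, 0.7, 0.6]
finger_gap: 0.002
grip_force: 0.0
```

Call:
servo_tool(moves=[10.6,-10.6,0,0,0,0,10.6,-10.6,0,0,0,0,10.6,-10.6,0,0,0,0,10.6,-10.6,0,0,0,0,10.6,-10.6,0,0,0,0,10.6,-10.6,0,0,0,0,10.6,-10.6,0,0,0,0,10.6,-10.6,0,0,0,0])

```text
t: 30.65
ee_pos: [0.4434, 0.1318, 0.156]
orientation: [0.766, 0.642, -0.0, 0.0]
ft_force: [0.3, -0.3, -0.8]
finger_gap: 0.002
grip_force: 0.0
```

Call:
servo_tool(moves=[0,0,4,0,0,0,0,0,8,0,0,0,0,0,10,0,0,0,0,0,10,0,0,0,0,0,10,0,0,0,0,0.4,10,0,0,0,0,0.8,10,0,0,0,0,1.2,10,0,0,0])

```text
t: 31.32
ee_pos: [0.4559, 0.1309, 0.0577]
orientation: [0.766, 0.643, 0.001, 0.0]
ft_force: [-0.3, 0.1, 1.6]
finger_gap: -0.005
grip_force: 0.5
```

Call:
servo_tool(moves=[0,0.2,0,0,0,0,0,0.4,0,0,0,0,0,0.6,0,0,0,0,0,0.8,0,0,0,0,0,1.0,0,0,0,0,0,1.1,0,0,0,0,0,1.2,0,0,0,0,0,1.2,0,0,0,0])

```text
t: 31.98
ee_pos: [0.4627, 0.1295, 0.056]
orientation: [0.765, 0.644, -0.003, -0.003]
ft_force: [-12.3, 2.8, 9.8]
finger_gap: -0.002
grip_force: 6.5
```

```bash
python3 -c "
from h import *
st();cc()"
```

```text
t 31.98 p [0.4627 0.1295 0.056 ] yaw -0.1725 tilt [-0.007  0.001 -1.   ] F [-12.3   2.8   9.8] gap -0.002 grip 6.5
cx,cy mm [-85.3  -1.4] z 56.0 F carrier [-12.6   0.6]
```

All four walls are hard against their stops, and the contacts refine the carrier centre to (0.5464, 0.1156). Next I'll look at the items.

Call:
servo_tool(moves=[0,-1.5,0,0,0,0,0,-1.5,-4,0,0,0,0,-1.5,-8,0,0,0,0,-1.5,-12,0,0,0,0,-1.5,-16,0,0,0,0,-1.5,-20,0,0,0,0,-1.5,-24,0,0,0,0,-1.5,-24,0,0,0], hand=6)

```text
t: 32.65
ee_pos: [0.4547, 0.1315, 0.3032]
orientation: [0.766, 0.643, 0.005, 0.001]
ft_force: [1.9, -0.4, -0.6]
finger_gap: 0.702
grip_force: 0.0
```

Call:
servo_tool(moves=[17.6,3.2,0,0,0,0,17.6,3.2,0,0,0,0,17.6,3.2,0,0,0,0,17.6,3.2,0,0,0,0,17.6,3.2,0,0,0,0,17.6,3.2,0,0,0,0,17.6,3.2,0,0,0,0,17.6,3.2,0,0,0,0])

```text
t: 33.32
ee_pos: [0.5137, 0.2978, 0.2962]
orientation: [0.766, 0.642, -0.0, 0.0]
ft_force: [-0.5, -0.1, 0.6]
finger_gap: 0.706
grip_force: 0.0
```

```bash
sed -i 's/p=(.547,.116,-.175)/p=(.5464,.1156,-.1745)/' h.py; python3 - <<'E'
from seg import *
st(); m,im=shot("wrist","w8"); m,im=shot("wrist","w8"); M=masks(im)
for k in ("amber","green","red"):
    for a,c,b in blobs(M[k],60): print(k,a,c.round(1),np.round(axis(b)[1],1),onz(m,c,.01).round(4))
E
```

```text
t 33.32 p [0.5137 0.2978 0.2962] yaw -0.1753 tilt [-0.    -0.001 -1.   ] F [-0.5 -0.1  0.6] gap 0.706 grip 0.0
amber 1867 [554.6 161.4] [70.  76.4] [0.8548 0.2384 0.01  ]
amber 353 [345.3 143. ] [20. 20.] [0.5562 0.3184 0.01  ]
green 115 [334.5 107.5] [24.  6.] [0.5485 0.3695 0.01  ]
red 624 [288.2  22.2] [  6.7 105.1] [0.5065 0.4832 0.01  ]
```

View pics/w8.png

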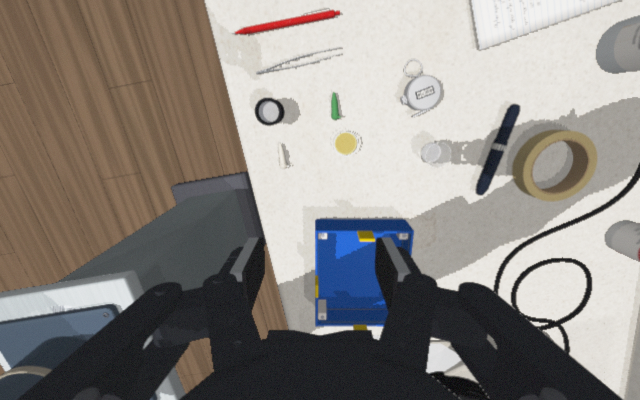

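w8 shows the loupe at (268,110), the dish at (346,143), the green tube at (335,107), the white tube at (284,155), the forceps at (300,60) and the pen at (288,22). Nothing appears to have shifted.

```bash
cat > items.py <<'E'
from seg import *
def near(mask,c,r=25):
    k=np.zeros_like(mask); x,y=map(int,c); k[max(0,y-r):y+r,max(0,x-r):x+r]=1; return mask&k
def loupe(im,c):
    M=masks(im); b=max(blobs(near(M["v"]<45,c),10),key=lambda q:q[0]); return b[0],axis(b[2])
def pca(b):
    ys,xs=np.nonzero(b); P=np.c_[xs,ys]; c=P.mean(0); w,V=np.linalg.eigh(np.cov((P-c).T)); return c,V[:,1]
def yawof(m,b,z):
    c,d=pca(b); A=onz(m,c-8*d,z); B=onz(m,c+8*d,z); return onz(m,c,z),np.arctan2((B-A)[1],(B-A)[0]),c
E
python3 - <<'E'
from items import *
I={n:load(n) for n in ("w1","w2","w8")}
print("dish",tri([(I["w1"][0],(277.4,132.9)),(I["w2"][0],(386.2,132.7)),(I["w8"][0],(345.3,143))]))
g=[]
for n,c in (("w1",(312,127)),("w2",(421,127)),("w8",(334,107))):
    m,im=I[n]; b=max(blobs(near(masks(im)["green"],c)),key=lambda q:q[0])[2]; X,y,cp=yawof(m,b,.006); print("green",n,X.round(4),np.degrees(y).round(1)); g.append((m,cp))
print("green",tri(g))
l=[]
for n,c in (("w1",(320,58)),("w2",(441,57)),("w8",(268,110))):
    m,im=I[n]; a,ax=loupe(im,c); print("loupe",n,a,np.round(ax[0],1),np.round(ax[1],1),onz(m,ax[0],.034).round(4)); l.append((m,ax[0]))
print("loupe",tri(l))
# white tube: bright & contrast vs table
for n,c in (("w1",(273,62)),("w2",(388,63)),("w8",(284,155))):
    m,im=I[n]; x,y=c; g=cv2.cvtColor(np.ascontiguousarray(im),cv2.COLOR_RGB2GRAY)[y-14:y+14,x-20:x+20]; 
    cv2.imwrite(f"pics/wt_{n}.png",cv2.resize(im[y-14:y+14,x-20:x+20,::-1],None,fx=6,fy=6,interpolation=cv2.INTER_NEAREST))
cv2.imwrite("pics/wt.png",np.hstack([cv2.imread(f"pics/wt_{n}.png") for n in ("w1","w2","w8")]))
E
```

```text
dish (array([0.55629479, 0.31782781, 0.00615763]), [0.13219428024802776, 0.16288135184705602, 0.24389135322324135])
green w1 [0.5485 0.3688 0.006 ] -96.2
green w2 [0.5484 0.3686 0.006 ] -95.1
green w8 [0.5488 0.3695 0.006 ] -95.2
green (array([0.54861826, 0.36913587, 0.00465688]), [0.3401362863072042, 0.2003216857773145, 0.4213745262489906])
loupe w1 200 [320.5  58.5] [31. 25.] [0.4617 0.3802 0.034 ]
loupe w2 343 [441.4  58.8] [25.9 37.6] [0.4623 0.3748 0.034 ]
loupe w8 58 [279.6 109.2] [19.   5.8] [0.4759 0.3798 0.034 ]
loupe (array([0.4649456 , 0.37982518, 0.02291999]), [4.9953652270049185, 4.463916761729899, 9.367662577149071])
```

View pics/wt.png

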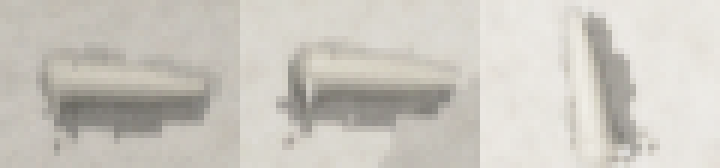

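```bash
python3 - <<'E'
from items import *
I={n:load(n) for n in ("w1","w2","w8")}
print("white",tri([(I["w1"][0],(274.5,60.7)),(I["w2"][0],(391,61.3)),(I["w8"][0],(282.3,155))]))
for n,c in (("w1",(320,57)),("w2",(441,56)),("w8",(268.5,111))): print("loupe",n,onz(I[n][0],c,.034).round(4))
print(delta([.5563,.3178,.13],-.1745))
E
```

```text
white (array([0.46120099, 0.317305  , 0.00685451]), [1.0867417561003176, 0.10164546699869659, 1.1863678132964681])
loupe w1 [0.46   0.3796 0.034 ]
loupe w2 [0.4591 0.3739 0.034 ]
loupe w8 [0.4609 0.3801 0.034 ]
(array([ 2.73,  3.84, 16.66]), array([ 0.   ,  0.   , -0.001]))
```

Call:
servo_tool(moves=[2.7,3.8,4,0,0,0,2.7,3.8,8,0,0,0,2.7,3.8,12,0,0,0,2.7,3.8,16,0,0,0,2.7,3.8,16.6,0,0,0,2.7,3.8,16.6,0,0,0,2.7,3.8,16.6,0,0,0,2.7,3.8,16.6,0,0,0], force=25)

```text
t: 34.08
ee_pos: [0.557, 0.319, 0.1324]
orientation: [0.766, 0.643, 0.001, 0.0]
ft_force: [-1.0, 0.5, 1.2]
finger_gap: 0.704
grip_force: 0.0
```

```bash
python3 - <<'E'
from items import *
st(); m,im=shot("wrist","w9"); M=masks(im)
for a,c,b in blobs(M["amber"],200): print(a,c.round(1),onz(m,c,.008).round(4))
for a,c,b in blobs(M["green"],100): X,y,_=yawof(m,b,.007); print("green",a,X.round(4),np.degrees(y))
print(delta([.5563,.3178,.017],-.1745))
E
```

```text
t 34.08 p [0.557  0.319  0.1324] yaw -0.1748 tilt [ 0.003  0.001 -1.   ] F [-1.   0.5  1.2] gap 0.704 grip 0.0
852 [317.8 193.3] [0.5566 0.3183 0.008 ]
1497 [615.8 239. ] [0.8328 0.2229 0.008 ]
green 324 [0.5488 0.3698 0.007 ] -95.46609072453495
(array([-0.18, -0.08, 11.57]), array([ 0.003, -0.002, -0.   ]))
```

Call:
servo_tool(moves=[0,0,4,0,0,0,0,0,8,0,0,0,0,0,11.3,0,0,0,0,0,11.3,0,0,0,0,0,11.3,0,0,0,0,0,11.3,0,0,0,0,0,11.3,0,0,0,0,0,11.3,0,0,0])

```text
t: 34.8
ee_pos: [0.5568, 0.3198, 0.0196]
orientation: [0.766, 0.643, 0.002, 0.0]
ft_force: [0.5, 0.4, 0.3]
finger_gap: 0.7
grip_force: 0.0
```

Call:
servo_tool(moves=[0,0,0,0,0,0,0,0,0,0,0,0,0,0,0,0,0,0,0,0,0,0,0,0,0,0,0,0,0,0,0,0,0,0,0,0,0,0,0,0,0,0,0,0,0,0,0,0], hand=2.5)

```text
t: 35.47
ee_pos: [0.556, 0.3195, 0.0184]
orientation: [0.766, 0.643, 0.001, -0.0]
ft_force: [-2.5, 0.3, 7.9]
finger_gap: 0.393
grip_force: 24.3
```

```bash
python3 -c "
from h import *
st();cc()"
```

```text
t 35.47 p [0.556  0.3195 0.0184] yaw -0.1739 tilt [ 0.001  0.001 -1.   ] F [-2.5  0.3  7.9] gap 0.393 grip 24.3
cx,cy mm [-25.9 202.5] z 18.4 F carrier [-2.5 -0.1]
```

Call:
servo_tool(moves=[0,0,-2,0,0,0,0,0,-5,0,0,0,0,0,-9,0,0,0,0,0,-12,0,0,0,0,0,-14,0,0,0,0,0,-14,0,0,0,0,0,-14,0,0,0,0,0,-14,0,0,0])

```text
t: 36.13
ee_pos: [0.5552, 0.3192, 0.1567]
orientation: [0.766, 0.643, -0.0, -0.0]
ft_force: [0.1, -0.0, 0.2]
finger_gap: 0.391
grip_force: 25.3
```

Call:
servo_tool(moves=[-3,0.4,0,0,0,0,-6,0.8,0,0,0,0,-10,1.3,0,0,0,0,-14,1.9,0,0,0,0,-17.5,2.3,0,0,0,0,-19.9,2.6,0,0,0,0,-19.9,2.6,0,0,0,0,-19.9,2.6,0,0,0,0])

```text
t: 36.8
ee_pos: [0.5463, 0.1169, 0.1564]
orientation: [0.767, 0.642, -0.001, -0.0]
ft_force: [1.0, 0.7, -0.2]
finger_gap: 0.392
grip_force: 25.3
```

```bash
python3 -c "
from h import *
st();cc()"
```

```text
t 36.8 p [0.5463 0.1169 0.1564] yaw -0.1774 tilt [-0.002 -0.001 -1.   ] F [ 1.   0.7 -0.2] gap 0.392 grip 25.3
cx,cy mm [-0.3  1.3] z 156.4 F carrier [0.9 0.8]
```

Call:
servo_tool(moves=[0.3,0,4,0,0,0,0.3,0,8,0,0,0,0.3,0,11,0,0,0,0.3,0,12.5,0,0,0,0.3,0,13.3,0,0,0,0.3,0,13.3,0,0,0,0.3,0,13.3,0,0,0,0.3,0,13.3,0,0,0])

```text
t: 37.47
ee_pos: [0.5476, 0.1225, 0.0244]
orientation: [0.766, 0.643, 0.0, -0.0]
ft_force: [0.2, 0.2, 0.3]
finger_gap: 0.391
grip_force: 27.7
```

Call:
servo_tool(moves=[0,0,0,0,0,0,0,0,0,0,0,0,0,0,0,0,0,0,0,0,-1,0,0,0,0,0,-4,0,0,0,0,0,-8,0,0,0,0,0,-12,0,0,0,0,0,-14,0,0,0], hand=4.8)

```text
t: 38.13
ee_pos: [0.5488, 0.1213, 0.1694]
orientation: [0.766, 0.643, 0.002, 0.001]
ft_force: [1.1, 0.1, 0.8]
finger_gap: 0.562
grip_force: 0.0
```

```bash
python3 - <<'E'
from items import *
st();cc(); m,im=shot("wrist","w10"); M=masks(im)
for a,c,b in blobs(M["amber"],200): print(a,c.round(1),onz(m,c,.012).round(4))
print("loupe hover",delta([.460,.3796,.15],-.1745))
E
```

```text
t 38.13 p [0.5488 0.1213 0.1694] yaw -0.175 tilt [ 0.005  0.001 -1.   ] F [1.1 0.1 0.8] gap 0.562 grip 0.0
cx,cy mm [1.4 6. ] z 169.4 F carrier [1.1 0.3]
2971 [594.9  35.7] [0.8173 0.2127 0.012 ]
635 [317.8 183.7] [0.5488 0.1215 0.012 ]
loupe hover (array([ 23.83, -13.38,   2.16]), array([ 0.008, -0.004, -0.   ]))
```

Call:
servo_tool(moves=[23.8,-13.4,1,0,0,0,23.8,-13.4,1,0,0,0,23.8,-13.4,1,0,0,0,23.8,-13.4,1,0,0,0,23.8,-13.4,1,0,0,0,23.8,-13.4,1,0,0,0,23.8,-13.4,1,0,0,0,23.8,-13.4,1,0,0,0], hand=6)

```text
t: 38.85
ee_pos: [0.4529, 0.3861, 0.1542]
orientation: [0.763, 0.646, 0.0, -0.002]
ft_force: [0.6, 0.2, 0.8]
finger_gap: 0.706
grip_force: 0.0
```

```bash
python3 - <<'E'
from items import *
st(); m,im=shot("wrist","w11"); m,im=shot("wrist","w11"); u=proj(m,[[.460,.3796,.034]])[0]; print(u, proj(m,[[.460,.3796,.0]])[0])
x,y=map(int,u); cv2.imwrite("pics/w11c.png",cv2.resize(im[max(0,y-60):y+60,x-80:x+80,::-1],None,fx=4,fy=4))
g=cv2.cvtColor(np.ascontiguousarray(im),cv2.COLOR_RGB2GRAY)
for a,c,b in blobs(near(g<60,u,60),60): print(a,c,np.round(cv2.boundingRect(b.astype(np.uint8))))
E
```

```text
t 38.85 p [0.4529 0.3861 0.1542] yaw -0.1651 tilt [-0.002  0.003 -1.   ] F [0.6 0.2 0.8] gap 0.706 grip 0.0
[324.779624   195.70106756] [324.23926255 186.28795388]
522 [324.94252874 189.27203065] [307 171  37  42]
176 [266.64204545 241.63068182] [264 218   9  37]
111 [379.79279279 246.91891892] [376 239   8  16]
```

View pics/w11c.png

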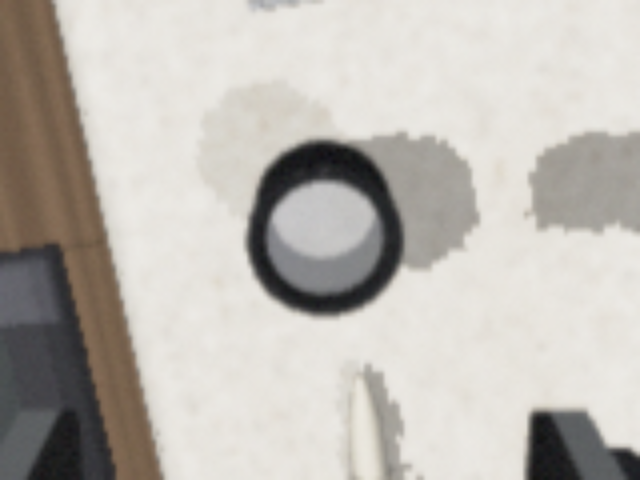

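The crop shows the loupe's top ring centred at (325,194), 39 px across, which puts it at (0.4605, 0.381) at z of about 34 mm. The white tube is just below it.

```bash
python3 - <<'E'
from items import *
st(); m=camera_model("wrist"); print(onz(m,(325.2,194),.034), delta([.4603,.381,.028],-.1745))
E
```

```text
t 38.95 p [0.456  0.38   0.1547] yaw -0.1717 tilt [ 0. -0. -1.] F [ 0.4 -0.4 -0.4] gap 0.702 grip 0.0
[0.46208436 0.37837736 0.034     ] (array([ 0.18,  0.41, 12.67]), array([0.   , 0.   , 0.003]))
```

Call:
servo_tool(moves=[0,0,1,0,0,0,0,0,2,0,0,0,0,0,3,0,0,0,0,0,3,0,0,0,0,0,3,0,0,0,0,0,3,0,0,0,0,0,3,0,0,0,0,0,3,0,0,0])

```text
t: 39.62
ee_pos: [0.4569, 0.3793, 0.1247]
orientation: [0.766, 0.643, 0.0, -0.0]
ft_force: [0.0, 0.2, -0.3]
finger_gap: 0.705
grip_force: 0.0
```

```bash
python3 - <<'E'
from items import *
st(); m,im=shot("wrist","w12"); g=cv2.cvtColor(np.ascontiguousarray(im),cv2.COLOR_RGB2GRAY)
u=proj(m,[[.4605,.381,.034]])[0]; print(u)
bb=max(blobs(near(g<60,u,50),60),key=lambda q:q[0])[2]; x,y,w,h=cv2.boundingRect(bb.astype(np.uint8)); print(x,y,w,h)
# bottom-centred top circle: diameter=w, bottom of bbox = near edge of top ring
print(onz(m,(x+w/2,y+h-w/2),.034).round(4), delta([.4603,.381,.028],-.1745))
E
```

```text
t 39.62 p [0.4569 0.3793 0.1247] yaw -0.1742 tilt [ 0.  0. -1.] F [ 0.   0.2 -0.3] gap 0.705 grip 0.0
[322.10607648 201.13152324]
301 174 43 48
[0.4609 0.3815 0.034 ] (array([0.21, 0.31, 9.67]), array([ 0.   , -0.001,  0.   ]))
```

Loupe at (0.4608, 0.3814), consistent with the earlier estimate. Grasping it now.

Call:
servo_tool(moves=[0.2,0.3,3,0,0,0,0.2,0.3,6,0,0,0,0.2,0.3,8.5,0,0,0,0.2,0.3,9.6,0,0,0,0.2,0.3,9.6,0,0,0,0.2,0.3,9.6,0,0,0,0.2,0.3,9.6,0,0,0,0.2,0.3,9.6,0,0,0])

```text
t: 40.33
ee_pos: [0.4608, 0.3813, 0.0299]
orientation: [0.766, 0.643, 0.001, -0.0]
ft_force: [-1.3, -0.2, 0.8]
finger_gap: 0.703
grip_force: 0.0
```

Call:
servo_tool(moves=[0,0,0,0,0,0,0,0,0,0,0,0,0,0,0,0,0,0,0,0,0,0,0,0,0,0,0,0,0,0,0,0,0,0,0,0,0,0,0,0,0,0,0,0,0,0,0,0], hand=2.5)

```text
t: 41.0
ee_pos: [0.4603, 0.3811, 0.0294]
orientation: [0.766, 0.643, 0.001, -0.0]
ft_force: [-1.8, -0.9, 6.8]
finger_gap: 0.404
grip_force: 24.2
```

Call:
servo_tool(moves=[0,0,-2,0,0,0,0,0,-5,0,0,0,0,0,-9,0,0,0,0,0,-12,0,0,0,0,0,-14,0,0,0,0,0,-14,0,0,0,0,0,-14,0,0,0,0,0,-14,0,0,0])

```text
t: 41.67
ee_pos: [0.4594, 0.3806, 0.1677]
orientation: [0.766, 0.643, -0.0, -0.0]
ft_force: [0.2, -0.3, -0.5]
finger_gap: 0.4
grip_force: 25.1
```

```bash
python3 -c "
from h import *
st();cc()"
```

```text
t 41.67 p [0.4594 0.3806 0.1677] yaw -0.1737 tilt [-0.001 -0.    -1.   ] F [ 0.2 -0.3 -0.5] gap 0.4 grip 25.1
cx,cy mm [-131.7  245.9] z 167.7 F carrier [ 0.2 -0.2]
```

Call:
servo_tool(moves=[-3,2,0,0,0,0,-6,4,0,0,0,0,-9,6,0,0,0,0,-12,8,0,0,0,0,-15,10,0,0,0,0,-18,12,0,0,0,0,-19.8,13.2,0,0,0,0,-19.8,13.2,0,0,0,0])

```text
t: 42.33
ee_pos: [0.557, 0.1561, 0.1673]
orientation: [0.768, 0.64, -0.001, 0.001]
ft_force: [-0.6, -0.0, -0.4]
finger_gap: 0.398
grip_force: 25.1
```

Call:
servo_tool(moves=[0,0,1,0,0,0,0,0,2,0,0,0,0,0,3,0,0,0,0,0,4,0,0,0,0,0,4,0,0,0,0,0,4,0,0,0,0,0,4,0,0,0,0,0,4,0,0,0])

```text
t: 43.0
ee_pos: [0.556, 0.1631, 0.1287]
orientation: [0.766, 0.643, 0.0, 0.0]
ft_force: [-0.1, -0.3, -1.7]
finger_gap: 0.402
grip_force: 25.1
```

```bash
python3 -c "
from h import *
st();cc()"
```

```text
t 43.0 p [0.556  0.1631 0.1287] yaw -0.1736 tilt [ 0.001  0.    -1.   ] F [-0.1 -0.3 -1.7] gap 0.402 grip 25.1
cx,cy mm [ 1.2 48.4] z 128.7 F carrier [-0.  -0.3]
```

Call:
servo_tool(moves=[0,0,3,0,0,0,0,0,6,0,0,0,0,0,8,0,0,0,0,0,9,0,0,0,0,0,9.4,0,0,0,0,0,9.4,0,0,0,0,0,9.4,0,0,0,0,0,9.4,0,0,0])

```text
t: 43.67
ee_pos: [0.5566, 0.163, 0.0355]
orientation: [0.766, 0.643, 0.001, 0.0]
ft_force: [0.2, -0.3, -0.8]
finger_gap: 0.403
grip_force: 25.1
```

Call:
servo_tool(moves=[0,0,0,0,0,0,0,0,0,0,0,0,0,0,0,0,0,0,0,0,-1,0,0,0,0,0,-4,0,0,0,0,0,-8,0,0,0,0,0,-12,0,0,0,0,0,-14,0,0,0], hand=4.8)

```text
t: 44.33
ee_pos: [0.5571, 0.1625, 0.1795]
orientation: [0.766, 0.643, 0.002, 0.001]
ft_force: [0.3, -0.2, -0.6]
finger_gap: 0.561
grip_force: 0.0
```

Call:
servo_tool(moves=[4,0,0,0,0,0,8,0,0,0,0,0,12,0,0,0,0,0,16,0,0,0,0,0,19,0,0,0,0,0,19,0,0,0,0,0,19,0,0,0,0,0,19,0,0,0,0,0], hand=3)

```text
t: 45.0
ee_pos: [0.5885, 0.349, 0.1747]
orientation: [0.766, 0.643, -0.0, 0.0]
ft_force: [0.6, -0.9, -0.4]
finger_gap: 0.352
grip_force: 0.0
```

```bash
python3 - <<'E'
from items import *
st();cc(); m,im=shot("wrist","w13"); M=masks(im)
for a,c,b in blobs(M["green"],60): X,y,_=yawof(m,b,.007); print("green",a,c,X.round(4),np.degrees(y))
print("hover green",delta([.5486,.3692,.12],np.radians(-5.4)))
E
```

```text
t 45.0 p [0.5885 0.349  0.1747] yaw -0.1744 tilt [ 0.    -0.001 -1.   ] F [ 0.6 -0.9 -0.4] gap 0.352 grip 0.0
cx,cy mm [  1.  237.2] z 174.7 F carrier [ 0.8 -0.8]
green 210 [278.19047619 168.57142857] [0.5489 0.3698 0.007 ] -95.32320121125728
hover green (array([ 1.36, -4.32,  5.48]), array([ 0.   ,  0.001, -0.081]))
```

Call:
servo_tool(moves=[1.4,-4.3,2,0,0,-0.081,1.4,-4.3,4,0,0,-0.081,1.4,-4.3,6,0,0,-0.081,1.4,-4.3,8,0,0,-0.081,1.4,-4.3,8,0,0,-0.081,1.4,-4.3,8,0,0,-0.081,1.4,-4.3,8,0,0,-0.081,1.4,-4.3,8,0,0,-0.081])

```text
t: 45.72
ee_pos: [0.5498, 0.3709, 0.096]
orientation: [0.74, 0.673, 0.001, 0.0]
ft_force: [-0.3, -0.8, 0.0]
finger_gap: 0.353
grip_force: 0.0
```

```bash
python3 - <<'E'
from items import *
st(); m,im=shot("wrist","w14"); M=masks(im)
for a,c,b in blobs(M["green"],60): X,y,_=yawof(m,b,.007); print("green",a,c,X.round(4),np.degrees(y)); print(delta([X[0],X[1],.018],np.radians(-5.3)))
E
```

```text
t 45.72 p [0.5498 0.3709 0.096 ] yaw -0.0941 tilt [ 0.002  0.001 -1.   ] F [-0.3 -0.8  0. ] gap 0.353 grip 0.0
green 370 [317.18648649 206.05135135] [0.5489 0.3696 0.007 ] -94.84907544619563
(array([-0.17, -0.07,  7.79]), array([ 0.002, -0.001, -0.001]))
```

Call:
servo_tool(moves=[-0.1,0,3,0,0,0,-0.1,0,6,0,0,0,-0.1,0,7.7,0,0,0,-0.1,0,7.7,0,0,0,-0.1,0,7.7,0,0,0,-0.1,0,7.7,0,0,0,-0.1,0,7.7,0,0,0,-0.1,0,7.7,0,0,0])

```text
t: 46.43
ee_pos: [0.5488, 0.3704, 0.0178]
orientation: [0.739, 0.673, 0.0, 0.0]
ft_force: [-0.6, -0.7, 0.3]
finger_gap: 0.353
grip_force: 0.0
```

Call:
servo_tool(moves=[0,0,0,0,0,0,0,0,0,0,0,0,0,0,0,0,0,0,0,0,0,0,0,0,0,0,0,0,0,0,0,0,0,0,0,0,0,0,0,0,0,0,0,0,0,0,0,0], hand=0.3)

```text
t: 47.1
ee_pos: [0.5488, 0.3703, 0.0176]
orientation: [0.739, 0.673, 0.0, 0.0]
ft_force: [-0.4, 0.4, 6.0]
finger_gap: 0.125
grip_force: 27.0
```

Call:
servo_tool(moves=[0,0,-2,0,0,0,0,0,-5,0,0,0,0,0,-9,0,0,0,0,0,-12,0,0,0,0,0,-14,0,0,0.081,0,0,-14,0,0,0.081,0,0,-14,0,0,0.081,0,0,-14,0,0,0.081])

```text
t: 47.77
ee_pos: [0.5479, 0.3701, 0.1563]
orientation: [0.765, 0.643, -0.001, -0.0]
ft_force: [-0.4, -0.4, -0.5]
finger_gap: 0.124
grip_force: 25.5
```

```bash
python3 -c "
from h import *
st();cc()"
```

```text
t 47.77 p [0.5479 0.3701 0.1563] yaw -0.1728 tilt [-0.001 -0.001 -1.   ] F [-0.4 -0.4 -0.5] gap 0.124 grip 25.5
cx,cy mm [-42.8 250.9] z 156.3 F carrier [-0.3 -0.5]
```

Call:
servo_tool(moves=[-4,0.9,0,0,0,0,-8,1.8,0,0,0,0,-12,2.7,0,0,0,0,-16,3.6,0,0,0,0,-20,4.5,0,0,0,0,-24,5.4,0,0,0,0,-27.5,6.2,0,0,0,0,-28.7,6.5,0,0,0,0])

```text
t: 48.43
ee_pos: [0.562, 0.0693, 0.1564]
orientation: [0.768, 0.641, -0.002, 0.001]
ft_force: [0.1, 0.3, 0.7]
finger_gap: 0.124
grip_force: 25.5
```

Call:
servo_tool(moves=[0,0,1,0,0,0,0,0,2,0,0,0,0,0,3,0,0,0,0,0,4,0,0,0,0,0,4,0,0,0,0,0,4,0,0,0,0,0,4,0,0,0,0,0,4,0,0,0])

```text
t: 49.1
ee_pos: [0.5631, 0.0767, 0.1176]
orientation: [0.766, 0.643, 0.0, 0.0]
ft_force: [0.1, 0.1, -0.0]
finger_gap: 0.128
grip_force: 25.5
```

```bash
python3 -c "
from h import *
st();cc()"
```

```text
t 49.1 p [0.5631 0.0767 0.1176] yaw -0.1734 tilt [ 0.001  0.    -1.   ] F [ 0.1  0.1 -0. ] gap 0.128 grip 25.5
cx,cy mm [ 23.2 -35.4] z 117.6 F carrier [0.1 0.2]
```

Call:
servo_tool(moves=[0,0,3,0,0,0,0,0,6,0,0,0,0,0,8,0,0,0,0,0,9,0,0,0,0,0,9.4,0,0,0,0,0,9.4,0,0,0,0,0,9.4,0,0,0,0,0,9.4,0,0,0])

```text
t: 49.77
ee_pos: [0.5638, 0.0763, 0.0246]
orientation: [0.766, 0.643, 0.001, 0.001]
ft_force: [0.4, -0.5, -0.4]
finger_gap: 0.119
grip_force: 25.5
```

Call:
servo_tool(moves=[0,0,0,0,0,0,0,0,0,0,0,0,0,0,0,0,0,0,0,0,-1,0,0,0,0,0,-4,0,0,0,0,0,-8,0,0,0,0,0,-12,0,0,0,0,0,-14,0,0,0], hand=2.5)

```text
t: 50.43
ee_pos: [0.5642, 0.0758, 0.1684]
orientation: [0.766, 0.643, 0.002, 0.001]
ft_force: [1.1, 0.4, 0.0]
finger_gap: 0.291
grip_force: 0.0
```

Call:
servo_tool(moves=[4,-2.5,0,0,0,0,8,-5,0,0,0,0,11,-7.1,0,0,0,0,14,-9,0,0,0,0,18,-11.5,0,0,0,0,22,-14.1,2,0,0,0,22,-14.1,4,0,0,0,22,-14.1,4,0,0,0], hand=3.5)

```text
t: 51.1
ee_pos: [0.4577, 0.3218, 0.1204]
orientation: [0.763, 0.646, -0.002, -0.001]
ft_force: [-0.5, 0.0, -0.6]
finger_gap: 0.411
grip_force: 0.0
```

Call:
servo_tool(moves=[0,0,0,0,0,0,0,0,0,0,0,0,0,0,0,0,0,0,0,0,0,0,0,0,0,0,0,0,0,0,0,0,0,0,0,0,0,0,0,0,0,0,0,0,0,0,0,0])

```text
t: 51.77
ee_pos: [0.4622, 0.3172, 0.1234]
orientation: [0.766, 0.643, 0.0, -0.0]
ft_force: [0.0, 0.6, 0.4]
finger_gap: 0.411
grip_force: 0.0
```

```bash
python3 - <<'E'
from items import *
st();cc(); m,im=shot("wrist","w15"); u=proj(m,[[.4612,.3173,.006]])[0]; print(u)
x,y=map(int,u); cv2.imwrite("pics/w15c.png",cv2.resize(im[y-50:y+50,x-60:x+60,::-1],None,fx=5,fy=5,interpolation=cv2.INTER_CUBIC)); print("origin",x-60,y-50)
E
```

```text
t 51.77 p [0.4622 0.3172 0.1234] yaw -0.1743 tilt [ 0.  0. -1.] F [0.  0.6 0.4] gap 0.411 grip 0.0
cx,cy mm [-117.9  183.9] z 123.4 F carrier [-0.1  0.5]
[317.14875585 194.5898887 ]
origin 257 144
```

View pics/w15c.png

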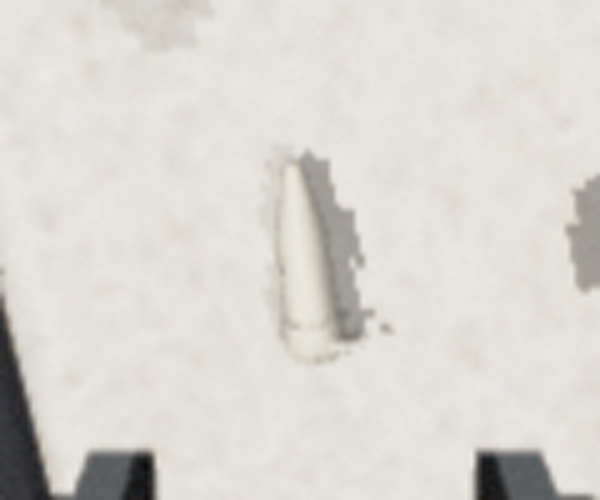

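The crop shows the white tube centred at (317.6,196.4), with its axis 5° off the tool's x axis. Grasping it.

Call:
servo_tool(moves=[-0.1,0,3,0,0,-0.09,-0.1,0,6,0,0,-0.09,-0.1,0,9,0,0,-0.09,-0.1,0,10.5,0,0,-0.09,-0.1,0,10.5,0,0,-0.09,-0.1,0,10.5,0,0,-0.09,-0.1,0,10.5,0,0,-0.09,-0.1,0,10.5,0,0,-0.09])

```text
t: 52.48
ee_pos: [0.462, 0.3164, 0.0183]
orientation: [0.736, 0.677, 0.0, 0.0]
ft_force: [-0.0, -0.5, 0.9]
finger_gap: 0.413
grip_force: 0.0
```

Call:
servo_tool(moves=[0,0,0,0,0,0,0,0,0,0,0,0,0,0,0,0,0,0,0,0,0,0,0,0,0,0,0,0,0,0,0,0,0,0,0,0,0,0,0,0,0,0,0,0,0,0,0,0], hand=0.3)

```text
t: 53.15
ee_pos: [0.462, 0.3165, 0.0185]
orientation: [0.736, 0.677, 0.0, -0.0]
ft_force: [-1.4, -0.1, 4.8]
finger_gap: 0.126
grip_force: 26.8
```

Call:
servo_tool(moves=[0,0,-2,0,0,0,0,0,-5,0,0,0,0,0,-9,0,0,0,0,0,-12,0,0,0,0,0,-14,0,0,0.09,0,0,-14,0,0,0.09,0,0,-14,0,0,0.09,0,0,-14,0,0,0.09])

```text
t: 53.82
ee_pos: [0.4613, 0.3163, 0.1574]
orientation: [0.765, 0.644, -0.001, -0.0]
ft_force: [0.4, -0.4, -0.2]
finger_gap: 0.123
grip_force: 26.1
```

```bash
python3 -c "
from h import *
st();cc()"
```

```text
t 53.82 p [0.4613 0.3163 0.1574] yaw -0.1724 tilt [-0.001 -0.001 -1.   ] F [ 0.4 -0.4 -0.2] gap 0.123 grip 26.1
cx,cy mm [-118.6  182.9] z 157.4 F carrier [ 0.5 -0.3]
```

Call:
servo_tool(moves=[-3.5,1.5,0,0,0,0,-7,3.1,0,0,0,0,-10.5,4.6,0,0,0,0,-14,6.2,0,0,0,0,-17.5,7.8,0,0,0,0,-21,9.3,0,0,0,0,-21.9,9.7,0,0,0,0,-21.9,9.7,0,0,0,0])

```text
t: 54.48
ee_pos: [0.5195, 0.0795, 0.1572]
orientation: [0.768, 0.641, -0.001, 0.0]
ft_force: [-0.1, 0.0, -0.2]
finger_gap: 0.121
grip_force: 26.1
```

Call:
servo_tool(moves=[0,0,1,0,0,0,0,0,2,0,0,0,0,0,3,0,0,0,0,0,4,0,0,0,0,0,4,0,0,0,0,0,4,0,0,0,0,0,4,0,0,0,0,0,4,0,0,0])

```text
t: 55.15
ee_pos: [0.5198, 0.0841, 0.1186]
orientation: [0.766, 0.643, 0.0, 0.0]
ft_force: [-0.1, 0.6, -0.5]
finger_gap: 0.122
grip_force: 26.1
```

```bash
python3 -c "
from h import *
st();cc()"
```

```text
t 55.15 p [0.5198 0.0841 0.1186] yaw -0.1738 tilt [ 0.001  0.    -1.   ] F [-0.1  0.6 -0.5] gap 0.122 grip 26.1
cx,cy mm [-20.7 -35.7] z 118.6 F carrier [-0.2  0.6]
```

Call:
servo_tool(moves=[0,0,3,0,0,0,0,0,6,0,0,0,0,0,8,0,0,0,0,0,9,0,0,0,0,0,9.5,0,0,0,0,0,9.5,0,0,0,0,0,9.5,0,0,0,0,0,9.5,0,0,0])

```text
t: 55.82
ee_pos: [0.5203, 0.084, 0.0244]
orientation: [0.766, 0.643, 0.001, 0.0]
ft_force: [-0.7, -0.9, 0.4]
finger_gap: 0.124
grip_force: 26.6
```

Call:
servo_tool(moves=[0,0,0,0,0,0,0,0,0,0,0,0,0,0,0,0,0,0,0,0,-1,0,0,0,0,0,-4,0,0,0,0,0,-8,0,0,0,0,0,-12,0,0,0,0,0,-14,0,0,0], hand=2.5)

```text
t: 56.48
ee_pos: [0.5207, 0.0834, 0.1681]
orientation: [0.766, 0.643, 0.002, 0.001]
ft_force: [0.2, 0.7, 0.1]
finger_gap: 0.297
grip_force: 0.0
```

Call:
servo_tool(moves=[0,2,-4,0,0,0,0,2,-8,0,0,0,0,2,-10,0,0,0,0,2,-10,0,0,0,0,2,-10,0,0,0,0,2,-10,0,0,0,0,2,-10,0,0,0,0,2,-10,0,0,0])

```text
t: 57.15
ee_pos: [0.5385, 0.0804, 0.2623]
orientation: [0.766, 0.643, -0.001, -0.0]
ft_force: [-0.2, 0.4, -0.1]
finger_gap: 0.292
grip_force: 0.0
```

```bash
python3 - <<'E'
from fit import *; from items import *
st();cc(); m,im=shot("wrist","w16"); M=masks(im); p=np.array([.5464,.1156]); c,s=np.cos(-.1745),np.sin(-.1745); R=np.array([[c,s],[-s,c]])
f=lambda X:(R@(X[:2]-p)*1e3).round(1)
for k,z in (("amber",.012),("green",.011)):
    for a,q,b in blobs(M[k],100): print(k,a,q.round(1),f(onz(m,q,z)),np.degrees(yawof(m,b,z)[1]).round(1))
hull=cv2.morphologyEx(M["blue"].astype(np.uint8),cv2.MORPH_CLOSE,np.ones((41,41)))>0
for nm,k,z in (("white",(M["s"]<50)&(M["v"]>120)&hull,.012),("dark",(M["v"]<45)&hull,.038)):
    for a,q,b in blobs(k,60): print(nm,a,q.round(1),f(onz(m,q,z)),np.round(axis(b)[1],0),np.degrees(yawof(m,b,z)[1]).round(1))
mt,it=shot("top","tp2"); st()
print("insert grey px top:")
h,s_,v=[x.astype(int) for x in cv2.split(cv2.cvtColor(np.ascontiguousarray(it),cv2.COLOR_RGB2HSV))]
kk=np.zeros(h.shape,bool); kk[195:255,415:490]=1
for lo,hi in ((100,160),(90,170)):
    for a,q,b in blobs(kk&(v>lo)&(v<hi)&(s_<60),200): print(a,q.round(1),np.round(axis(b)[3],1).tolist())
for a,q,b in blobs(kk&(v<60),10): print("dark",a,q.round(1),onz(mt,q,.022).round(4),np.round(axis(b)[1],1),np.degrees(yawof(mt,b,.022)[1]).round(1))
E
```

```text
t 57.15 p [0.5385 0.0804 0.2623] yaw -0.174 tilt [-0.002 -0.001 -1.   ] F [-0.2  0.4 -0.1] gap 0.292 grip 0.0
cx,cy mm [ -1.6 -36. ] z 262.3 F carrier [-0.3  0.4]
amber 1856 [552.9  20.7] [271.1 136.9] 168.9
amber 413 [321.3 135.1] [1.1 5.8] -106.1
green 145 [338.7 166.3] [ 24.8 -35.6] -99.1
white 171 [270.1  79.6] [-62.6  73.1] [14. 12.] -83.6
white 212 [371.8  80.8] [63.5 71.9] [14. 16.] -161.1
white 170 [306.1 168.1] [-19.3 -38.1] [27.  8.] -99.0
white 143 [275.3 196.8] [-62.8 -78.7] [15. 10.] -118.3
white 141 [366.5 197.2] [ 64.4 -79.1] [15. 10.] -90.0
t 57.25 p [0.5388 0.0804 0.2625] yaw -0.1741 tilt [-0.002 -0.001 -1.   ] F [ 0.3  0.1 -0.7] gap 0.287 grip 0.0
insert grey px top:
1648 [451.6 221.7] [[422.5, 234.10000610351562], [431.79998779296875, 193.6999969482422], [479.3999938964844, 204.6999969482422], [470.1000061035156, 245.10000610351562]]
1692 [451.7 221.7] [[422.70001220703125, 236.1999969482422], [430.29998779296875, 193.1999969482422], [478.3999938964844, 201.6999969482422], [470.79998779296875, 244.6999969482422]]
dark 372 [425.6 202.3] [ 0.5572 -0.3163  0.022 ] [17. 24.] 108.1
dark 210 [458.8 198.7] [ 0.5719 -0.4201  0.022 ] [ 9. 28.] 97.8
dark 74 [451.7 219.1] [ 0.5079 -0.3977  0.022 ] [14.8  4.9] 79.1
```

Everything placed is where intended: dish at (1,6), green tube at (25,−36), white tube at (−19,−38). The insert's handle is at (0.508, −0.398) with its axis at 79°. To clear the eyepieces I'll take a low route close to the robot.

Call:
servo_tool(moves=[-3,-2,0,0,0,0,-6,-4,0,0,0,0,-9,-5.5,1,0,0,0,-11.4,-7,4,0,0,0,-11.4,-7,8,0,0,0,-11.4,-7,12,0,0,0,-11.4,-7,16,0,0,0,-11.4,-7,16.2,0,0,0], hand=4)

```text
t: 57.92
ee_pos: [0.4472, -0.0198, 0.0962]
orientation: [0.766, 0.643, -0.004, -0.003]
ft_force: [-1.4, -0.9, 0.3]
finger_gap: 0.471
grip_force: 0.0
```

Call:
servo_tool(moves=[-3,-0.1,1,0,0,0,-6,-0.2,2,0,0,0,-9.5,-0.4,2.5,0,0,0,-13,-0.5,2.5,0,0,0,-16.5,-0.7,2.5,0,0,0,-20,-0.8,2.5,0,0,0,-23.5,-0.9,2.5,0,0,0,-23.5,-0.9,2.5,0,0,0])

```text
t: 58.58
ee_pos: [0.3996, -0.2577, 0.0784]
orientation: [0.769, 0.64, -0.001, 0.003]
ft_force: [0.4, 0.4, 0.2]
finger_gap: 0.466
grip_force: 0.0
```

```bash
python3 - <<'E'
from items import *
st(); print(get_obs()["joint_positions"].round(2)); m,im=shot("scene","s3"); m,im=shot("wrist","w17")
print(delta([.508,-.398,.09],np.radians(-11)))
m,im=load("w16"); M=masks(im); p=np.array([.5464,.1156]); c,s=np.cos(-.1745),np.sin(-.1745)
X=np.r_[p+np.array([[c,-s],[s,c]])@np.array([.001,.048]),.038]; u=proj(m,[X])[0]; print(u)
g=cv2.cvtColor(np.ascontiguousarray(im),cv2.COLOR_RGB2GRAY); x,y=map(int,u); print(g[y-20:y+21:4,x-20:x+21:4])
E
```

```text
t 58.58 p [ 0.3996 -0.2577  0.0784] yaw -0.183 tilt [ 0.002 -0.006 -1.   ] F [0.4 0.4 0.2] gap 0.466 grip 0.0
[ 0.26  0.56  0.31  2.16 -0.35  0.47  0.66]
(array([-12.52,  13.14,  -1.21]), array([0.001, 0.001, 0.014]))
[321.39160556 100.30067096]
[[101  96  96  95  96  96 108 106 105 104 104]
 [ 99  97  95  97  94  83  84 102 110 104 105]
 [ 99  94  97  85  35  41  37  41  70  76  74]
 [ 94  93  96  37 137 156 156 129  36  72  76]
 [ 97  96  51 114 158 160 158 156  95  51  74]
 [101  95  40 155 159 157 157 153 137  40  68]
 [109 103  42 150 158 157 156 154 131  41  74]
 [107 107  90  68 158 158 158 158  44  70  73]
 [110 108 106  54  67 141 135  51  54  76  75]
 [109 108 106 107  91  57  60  84 103  88 104]
 [106 107 101  98 105 110  98 109 109 104 106]]
```

Call:
servo_tool(moves=[-3,3,-1,0,0,0,-6,6,-1.2,0,0,0,-9,9,-1.2,0,0,0,-12,12,-1.2,0,0,0.01,-12.9,13.2,-1.2,0,0,0.01,-12.9,13.2,-1.2,0,0,0.01,-12.9,13.2,-1.2,0,0,0.01,-12.9,13.2,-1.2,0,0,0.01])

```text
t: 59.35
ee_pos: [0.5088, -0.3974, 0.0886]
orientation: [0.769, 0.64, -0.0, -0.001]
ft_force: [-0.2, 0.3, -0.2]
finger_gap: 0.465
grip_force: 0.0
```

```bash
python3 - <<'E'
from items import *
st(); print(get_obs()["joint_positions"].round(2)); m,im=shot("wrist","w18"); M=masks(im)
u=proj(m,[[.508,-.398,.022]])[0]; print(u)
g=cv2.cvtColor(np.ascontiguousarray(im),cv2.COLOR_RGB2GRAY)
for a,q,b in blobs(near(g<50,u,60),100):
    X,y,_=yawof(m,b,.02); print(a,q.round(1),X.round(4),np.degrees(y).round(1),np.round(axis(b)[1],1))
    print(delta([X[0],X[1],.018],y-np.pi/2))
E
```

```text
t 59.35 p [ 0.5088 -0.3974  0.0886] yaw -0.1823 tilt [-0.001  0.001 -1.   ] F [-0.2  0.3 -0.2] gap 0.465 grip 0.0
[ 0.39  0.72  0.33  1.7  -0.31  0.77  0.69]
[317.17035385 215.12689796]
1017 [316.4 217.6] [ 0.507  -0.4005  0.02  ] -101.1 [58. 17.]
(array([-0.34, -0.1 ,  7.06]), array([-0.001, -0.001,  0.011]))
402 [277.1 258.6] [ 0.4709 -0.4283  0.02  ] -110.8 [39. 14.]
(array([-3.73, -3.14,  7.06]), array([-0.001, -0.001,  0.182]))
389 [362.1 258.7] [ 0.5354 -0.4402  0.02  ] -89.8 [14. 39.]
(array([-3.72,  3.42,  7.06]), array([-0.001, -0.001, -0.186]))
```

```bash
python3 - <<'E'
from items import *
m,im=load("w18"); h,s,v=[x.astype(int) for x in cv2.split(cv2.cvtColor(np.ascontiguousarray(im),cv2.COLOR_RGB2HSV))]
print("v,s along col 317:",[(y,v[y,317],s[y,317]) for y in range(90,200,6)])
q=Ro.from_euler("z",-.1823); 
g=cv2.GaussianBlur(v.astype(np.float32),(3,3),0)
top=[];L=[];Rr=[]
for x in range(260,380,4):
    col=g[60:185,x]; d=np.diff(col); y=60+int(np.argmin(d)); top.append(onz(m,(x+.5,y+1),.004))
for y in range(130,225,4):
    row=g[y]; d=np.diff(row); xl=190+int(np.argmin(d[190:290])); xr=350+int(np.argmax(d[350:450])); L.append(onz(m,(xl+1,y+.5),.004)); Rr.append(onz(m,(xr+1,y+.5),.004))
p0=np.array([.507,-.400]); 
for n,P in (("top",top),("L",L),("R",Rr)):
    P=np.array(P)[:,:2]; 
    for it in range(3):
        a=np.median(P,0); l=cv2.fitLine(P.astype(np.float32),cv2.DIST_HUBER,0,1e-4,1e-4).ravel(); nrm=np.array([-l[1],l[0]]); r=(P-l[2:])@nrm; P=P[abs(r)<.003]
    print(n,len(P),"angle",np.degrees(np.arctan2(l[1],l[0])).round(1),"dist from p0 mm",((p0-l[2:])@nrm*1e3).round(1))
E
```

```text
v,s along col 317: [(90, np.int64(230), np.int64(9)), (96, np.int64(231), np.int64(12)), (102, np.int64(231), np.int64(8)), (108, np.int64(231), np.int64(8)), (114, np.int64(186), np.int64(12)), (120, np.int64(128), np.int64(14)), (126, np.int64(131), np.int64(16)), (132, np.int64(131), np.int64(18)), (138, np.int64(131), np.int64(18)), (144, np.int64(130), np.int64(10)), (150, np.int64(171), np.int64(18)), (156, np.int64(154), np.int64(12)), (162, np.int64(130), np.int64(14)), (168, np.int64(131), np.int64(18)), (174, np.int64(130), np.int64(16)), (180, np.int64(129), np.int64(16)), (186, np.int64(127), np.int64(18)), (192, np.int64(29), np.int64(88)), (198, np.int64(41), np.int64(31))]
top 16 angle -11.5 dist from p0 mm -72.1
L 24 angle 79.2 dist from p0 mm -63.6
R 23 angle 78.7 dist from p0 mm 64.1
```

The plate edges give the insert centre 7 mm toward −x of the tool, consistent with the handle's end face. Gripping the handle.

Call:
servo_tool(moves=[-0.7,-0.1,2,0,0,0.011,-0.7,-0.1,4,0,0,0.011,-0.7,-0.1,5.5,0,0,0.011,-0.7,-0.1,6.5,0,0,0.011,-0.7,-0.1,6.5,0,0,0.011,-0.7,-0.1,6.5,0,0,0.011,-0.7,-0.1,6.5,0,0,0.011,-0.7,-0.1,6.5,0,0,0.011], force=50)

```text
t: 60.07
ee_pos: [0.5069, -0.4065, 0.0245]
orientation: [0.773, 0.635, 0.0, 0.001]
ft_force: [0.1, 0.1, -0.3]
finger_gap: 0.469
grip_force: 0.0
```

Call:
servo_tool(moves=[0,0,0,0,0,0,0,0,0,0,0,0,0,0,0,0,0,0,0,0,0,0,0,0,0,0,0,0,0,0,0,0,0,0,0,0,0,0,0,0,0,0,0,0,0,0,0,0], hand=0.5)

```text
t: 60.73
ee_pos: [0.5068, -0.4065, 0.0241]
orientation: [0.773, 0.635, 0.0, 0.001]
ft_force: [-0.4, 1.2, 5.3]
finger_gap: 0.148
grip_force: 50.2
```

Call:
servo_tool(moves=[0,0,-1,0,0,0,0,0,-2,0,0,0,0,0,-3,0,0,0,0,0,-4,0,0,0,0,0,-4,0,0,0,0,0,-4,0,0,0,0,0,-4,0,0,0,0,0,-4,0,0,0])

```text
t: 61.4
ee_pos: [0.5062, -0.4059, 0.0628]
orientation: [0.773, 0.635, -0.0, -0.0]
ft_force: [0.3, 0.6, -1.2]
finger_gap: 0.153
grip_force: 49.2
```

```bash
python3 -c "
from h import *
st();cc();shot('wrist','w19');print(delta([.40,-.25,.065],-.1745))"
```

```text
t 61.4 p [ 0.5062 -0.4059  0.0628] yaw -0.195 tilt [-0.001  0.001 -1.   ] F [ 0.3  0.6 -1.2] gap 0.153 grip 49.2
cx,cy mm [  51.  -520.6] z 62.8 F carrier [0.2 0.6]
(array([ 13.24, -13.44,  -0.21]), array([-0.001, -0.   , -0.02 ]))
```

```bash
cat > plate.py <<'E'
from items import *
def plate(name,zt):
    m,im=load(name); v=cv2.cvtColor(np.ascontiguousarray(im),cv2.COLOR_RGB2HSV)[:,:,2]; g=cv2.GaussianBlur(v,(3,3),0).astype(np.float32)
    o=get_obs(); p0=o["ee_pos"][:2]; q=Ro.from_quat(o["orientation"]).as_matrix(); ax,ay=q[:2,0],q[:2,1]
    top=[]
    for x in range(275,365,3):
        d=abs(np.diff(g[30:175,x])); y=30+int(np.argmax(d)); top.append(onz(m,(x+.5,y+1),zt))
    P=np.array(top)[:,:2]
    for it in range(4):
        l=cv2.fitLine(P.astype(np.float32),cv2.DIST_HUBER,0,1e-4,1e-4).ravel(); n=np.array([-l[1],l[0]]); n*=np.sign(n@ax); r=(P-l[2:])@n; P=P[abs(r)<.002] if (abs(r)<.002).sum()>5 else P
    print(len(P),"edge dist from TCP mm",((l[2:]-p0)@n*1e3).round(1),"plate yaw rel tool deg",np.degrees(np.arctan2(n@ay,n@ax)).round(2))
E
python3 -c "
from plate import *
plate('w19',.0427)"
```

```text
30 edge dist from TCP mm 78.8 plate yaw rel tool deg 0.23
```

Call:
servo_tool(moves=[3,-3,0,0,0,-0.02,6,-6,0,0,0,-0.02,9,-9,0,0,0,-0.02,12,-12,0,0,0,-0.02,13.2,-13.4,0,0,0,-0.02,13.2,-13.4,0,0,0,-0.02,13.2,-13.4,0,0,0,-0.02,13.2,-13.4,0,0,0,-0.02])

```text
t: 62.12
ee_pos: [0.4015, -0.2516, 0.0634]
orientation: [0.766, 0.643, 0.0, 0.001]
ft_force: [0.0, -1.2, -1.1]
finger_gap: 0.144
grip_force: 49.3
```

Call:
servo_tool(moves=[3,0,0,0,0,0,6,0.2,0,0,0,0,9,0.4,0,0,0,0,12,0.5,0,0,0,0,14,0.6,0,0,0,0,15,0.6,0,0,0,0,15,0.6,0,0,0,0,15,0.6,0,0,0,0])

```text
t: 62.78
ee_pos: [0.4332, -0.105, 0.0632]
orientation: [0.766, 0.643, -0.0, 0.001]
ft_force: [-0.7, -0.1, -1.1]
finger_gap: 0.149
grip_force: 49.3
```

```bash
python3 -c "
from plate import *
st();cc();shot('wrist','w20');plate('w20',get_obs()['ee_pos'][2]-.0201)"
```

```text
t 62.78 p [ 0.4332 -0.105   0.0632] yaw -0.1749 tilt [ 0.001 -0.001 -1.   ] F [-0.7 -0.1 -1.1] gap 0.149 grip 49.3
cx,cy mm [ -73.2 -236.9] z 63.2 F carrier [-0.7 -0.2]
30 edge dist from TCP mm 79.3 plate yaw rel tool deg -0.14
```

The plate centre sits 2.8 mm ahead of the TCP in tool x, with yaw aligned. Carrying it over the carrier.

Call:
servo_tool(moves=[0,0,-2,0,0,0,0,0,-4,0,0,0,0,0,-6,0,0,0,2,0.6,-7.2,0,0,0,4,1.2,-7.2,0,0,0,7,2.1,-7.2,0,0,0,9,2.8,-7.2,0,0,0,10,3.1,-7.2,0,0,0])

```text
t: 63.5
ee_pos: [0.4822, -0.0102, 0.1354]
orientation: [0.766, 0.643, 0.001, 0.0]
ft_force: [-0.0, -0.8, -1.2]
finger_gap: 0.148
grip_force: 49.3
```

Call:
servo_tool(moves=[2,0.6,0,0,0,0,4,1.2,0,0,0,0,7,2.1,0,0,0,0,9,2.8,0,0,0,0,11,3.4,0,0,0,0,13,4.1,0,0,0,0,13.4,4.2,0,0,0,0,13.4,4.2,0,0,0,0])

```text
t: 64.17
ee_pos: [0.5458, 0.1131, 0.135]
orientation: [0.766, 0.643, -0.0, 0.0]
ft_force: [-0.2, -0.2, -0.1]
finger_gap: 0.145
grip_force: 49.3
```

Call:
servo_tool(moves=[0,0,0,0,0,0,0,0,1,0,0,0,0,0,2,0,0,0,0,0,2.5,0,0,0,0,0,2.5,0,0,0,0,0,2.5,0,0,0,0,0,2.5,0,0,0,0,0,2.5,0,0,0])

```text
t: 64.83
ee_pos: [0.5454, 0.1136, 0.1106]
orientation: [0.766, 0.643, 0.0, 0.0]
ft_force: [0.4, 0.6, -0.7]
finger_gap: 0.153
grip_force: 49.3
```

```bash
python3 -c "
from plate import *
st();cc();shot('wrist','w21');plate('w21',get_obs()['ee_pos'][2]-.0201)"
```

```text
t 64.83 p [0.5454 0.1136 0.1106] yaw -0.1751 tilt [ 0.  0. -1.] F [ 0.4  0.6 -0.7] gap 0.153 grip 49.3
cx,cy mm [-0.6 -2.2] z 110.6 F carrier [0.3 0.6]
30 edge dist from TCP mm 79.1 plate yaw rel tool deg -3.03
```

```bash
python3 - <<'E'
from plate import *
for n in ("w20","w21"):
    m,im=load(n); g=cv2.GaussianBlur(cv2.cvtColor(np.ascontiguousarray(im),cv2.COLOR_RGB2HSV),(3,3),0).astype(int)
    print(n,[(x,30+int(np.argmax(abs(np.diff(g[30:175,x,1]))))) for x in range(220,430,10)])
m,im=load("w21"); h,s,v=[x.astype(int) for x in cv2.split(cv2.cvtColor(np.ascontiguousarray(im),cv2.COLOR_RGB2HSV))]
k=(s<40)&(v>90)&(v<160); k[240:]=0
for a,q,b in blobs(k,2000): print(a,q.round(0),np.round(axis(b)[2],1),np.round(axis(b)[3],0).tolist())
E
```

```text
w20 [(220, 59), (230, 84), (240, 96), (250, 95), (260, 97), (270, 96), (280, 93), (290, 97), (300, 97), (310, 52), (320, 66), (330, 96), (340, 97), (350, 95), (360, 93), (370, 96), (380, 96), (390, 97), (400, 97), (410, 97), (420, 96)]
w21 [(220, 91), (230, 91), (240, 91), (250, 91), (260, 91), (270, 91), (280, 91), (290, 91), (300, 96), (310, 96), (320, 88), (330, 95), (340, 95), (350, 92), (360, 92), (370, 91), (380, 92), (390, 92), (400, 92), (410, 92), (420, 92)]
2035 [618. 115.] 3.1 [[579.0, 239.0], [588.0, 63.0], [644.0, 65.0], [634.0, 242.0]]
32583 [322. 162.] 89.1 [[190.0, 97.0], [474.0, 92.0], [476.0, 238.0], [192.0, 243.0]]
```

Call:
servo_tool(moves=[0,0.05,1,0,0,0,0,0.05,2,0,0,0,0,0.05,2.7,0,0,0,0,0.05,3.2,0,0,0,0,0.05,3.6,0,0,0,0,0.05,4,0,0,0,0,0.05,4.3,0,0,0,0,0.05,4.5,0,0,0])

```text
t: 65.55
ee_pos: [0.5464, 0.1146, 0.065]
orientation: [0.766, 0.643, 0.001, -0.0]
ft_force: [0.8, 4.2, 7.1]
finger_gap: 0.146
grip_force: 52.4
```

```bash
python3 -c "
from h import *
st();cc()"
```

```text
t 65.55 p [0.5464 0.1146 0.065 ] yaw -0.1739 tilt [ 0.001  0.001 -1.   ] F [0.8 4.2 7.1] gap 0.146 grip 52.4
cx,cy mm [ 0.2 -0.9] z 65.0 F carrier [0.  4.3]
```

Call:
servo_tool(moves=[0,0,0,0,0,0,0,0,0,0,0,0,0,0,0,0,0,0,0,0,0,0,0,0,0,0,-3,0,0,0,0,0,-7,0,0,0,0,0,-11,0,0,0,0,0,-14,0,0,0], hand=4, force=30)

```text
t: 66.22
ee_pos: [0.5459, 0.113, 0.208]
orientation: [0.766, 0.642, 0.0, 0.0]
ft_force: [0.4, -1.0, 0.1]
finger_gap: 0.467
grip_force: 0.0
```

Call:
servo_tool(moves=[0,0,-4,0,0,0,0,0,-8,0,0,0,0,0,-10,0,0,0,0,0,-10,0,0,0,0,0,-10,0,0,0,0,0,-10,0,0,0,0,0,-10,0,0,0,0,0,-10,0,0,0])

```text
t: 66.88
ee_pos: [0.5452, 0.1135, 0.3041]
orientation: [0.766, 0.643, -0.001, -0.0]
ft_force: [0.3, 0.6, 0.3]
finger_gap: 0.468
grip_force: 0.0
```

```bash
python3 - <<'E'
from fit import *; from items import *
st();cc(); m,im=shot("wrist","w22"); M=masks(im)
x,y=320,150; cv2.imwrite("pics/w22c.png",cv2.resize(im[50:250,200:460,::-1],None,fx=3,fy=3,interpolation=cv2.INTER_CUBIC))
for a,c,b in blobs(M["red"],60): print("red",a,c.round(1),onz(m,c,.006).round(4))
E
```

```text
t 66.88 p [0.5452 0.1135 0.3041] yaw -0.1751 tilt [-0.002 -0.001 -1.   ] F [0.3 0.6 0.3] gap 0.468 grip 0.0
cx,cy mm [-0.9 -2.3] z 304.1 F carrier [0.1 0.7]
red 123 [635.5 129.7] [1.0062 0.0785 0.006 ]
```

View pics/w22c.png

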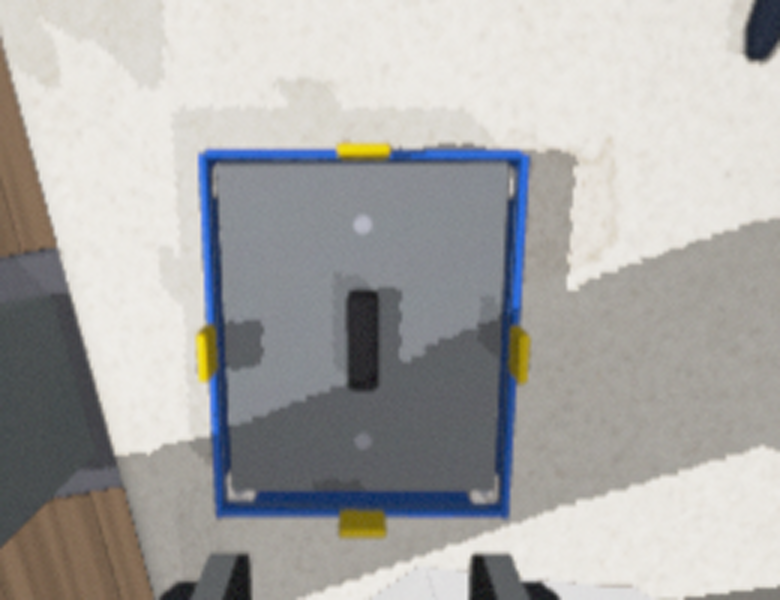

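The insert lies flat and level inside all four walls. The handle is at crop (362,340) and the walls stay upright. The pen and forceps are next.

Call:
servo_tool(moves=[3.5,-1.4,0,0,0,0,7,-2.8,0,0,0,0,10.5,-4.2,0,0,0,0,14,-5.7,0,0,0,0,17.5,-7.1,0,0,0,0,19.6,-8,0,0,0,0,19.6,-8,0,0,0,0,19.6,-8,0,0,0,0], hand=3.5)

```text
t: 67.6
ee_pos: [0.5002, 0.3218, 0.3042]
orientation: [0.765, 0.644, -0.001, 0.0]
ft_force: [0.5, 0.1, 0.2]
finger_gap: 0.409
grip_force: 0.0
```

Call:
servo_tool(moves=[0,0,0,0,0,0,0,0,0,0,0,0,0,0,0,0,0,0,0,0,0,0,0,0,0,0,0,0,0,0,0,0,0,0,0,0,0,0,0,0,0,0,0,0,0,0,0,0])

```text
t: 68.27
ee_pos: [0.5011, 0.3204, 0.3053]
orientation: [0.766, 0.643, 0.0, -0.0]
ft_force: [-0.2, 0.5, 0.9]
finger_gap: 0.41
grip_force: 0.0
```

```bash
python3 - <<'E'
from items import *
st(); m,im=shot("wrist","w23"); M=masks(im)
I={n:load(n)[0] for n in ("w1","w2","w8")}
for a,c,b in blobs(M["red"],60):
    X,y,cp=yawof(m,b,.006); print("red",a,c.round(1),X.round(4),np.degrees(y).round(1)); 
    print("tri",tri([(I["w1"],(394.5,93.6)),(I["w2"],(507.4,93.5)),(m,cp)]))
# forceps: dark vs locally smoothed background, elongated
def forc(m,im,c,r):
    g=cv2.cvtColor(np.ascontiguousarray(im),cv2.COLOR_RGB2GRAY); bh=cv2.morphologyEx(g,cv2.MORPH_BLACKHAT,np.ones((15,15)))
    k=near(bh>22,c,r); k&=~cv2.dilate(masks(im)["red"].astype(np.uint8),np.ones((9,9))).astype(bool)
    k=cv2.morphologyEx(k.astype(np.uint8),cv2.MORPH_CLOSE,np.ones((5,5)))>0
    for a,q,b in sorted(blobs(k,40),key=lambda t:-t[0])[:3]:
        X,y,cp=yawof(m,b,.005); print("forc",a,q.round(1),np.round(axis(b)[0],1),np.round(axis(b)[1],1),onz(m,axis(b)[0],.005).round(4),np.degrees(y).round(1))
forc(m,im,proj(m,[[.512,.437,.005]])[0],60)
m1,i1=load("w1"); forc(m1,i1,(361,97),55); m2,i2=load("w2"); forc(m2,i2,(471,97),55)
E
```

```text
t 68.27 p [0.5011 0.3204 0.3053] yaw -0.1751 tilt [-0.  0. -1.] F [-0.2  0.5  0.9] gap 0.41 grip 0.0
red 541 [301.8  41.2] [0.5066 0.4844 0.006 ] 179.7
tri (array([0.50341052, 0.48419947, 0.00654574]), [1.6902067467669, 1.55126305214448, 3.181882526944219])
forc 654 [314.2  77.6] [311.6  77.7] [11.8 86.1] [0.5114 0.4375 0.005 ] -176.8
forc 800 [360.4 101.1] [361.  98.] [10.8 91.9] [0.5076 0.4378 0.005 ] 2.7
forc 556 [320.3  58. ] [319.9  58.6] [29.1 35.1] [0.457  0.3794 0.005 ] 1.7
forc 228 [315.5 128.7] [317. 128.] [22. 12.] [0.5491 0.3756 0.005 ] -92.3
forc 1193 [438.2  65.1] [436.   65.4] [31.3 58.8] [0.4658 0.3799 0.005 ] -33.7
forc 861 [471.6 100.6] [472.3  98.4] [11.7 91.5] [0.5084 0.4365 0.005 ] 3.1
forc 207 [424.6 128.3] [426. 128.] [12. 20.] [0.5493 0.3756 0.005 ] -93.9
```

Call:
servo_tool(moves=[11.7,-1.2,10,0,0,-0.95,11.7,-1.2,10,0,0,-0.95,11.7,-1.2,10,0,0,-0.95,11.7,-1.2,10,0,0,-0.95,11.7,-1.2,10,0,0,-0.95,11.7,-1.2,10,0,0,-0.95,11.7,-1.2,10,0,0,-0.95,11.7,-1.2,10,0,0,-0.95])

```text
t: 68.98
ee_pos: [0.5097, 0.4378, 0.2049]
orientation: [0.384, 0.923, -0.0, 0.0]
ft_force: [-0.5, -0.2, 0.6]
finger_gap: 0.408
grip_force: 0.0
```

Call:
servo_tool(moves=[0,0,6.5,0,0,-0.848,0,0,6.5,0,0,-0.848,0,0,6.5,0,0,-0.848,0,0,6.5,0,0,-0.848,0,0,6.5,0,0,-0.848,0,0,6.5,0,0,-0.848,0,0,6.5,0,0,-0.848,0,0,6.5,0,0,-0.848])

```text
t: 69.65
ee_pos: [0.5099, 0.4376, 0.1402]
orientation: [-0.028, 1.0, 0.0, -0.0]
ft_force: [0.1, 0.6, -0.3]
finger_gap: 0.412
grip_force: 0.0
```

```bash
python3 - <<'E'
from items import *
st(); m,im=shot("wrist","w24"); M=masks(im)
for a,c,b in blobs(M["red"],60): X,y,cp=yawof(m,b,.006); print("red",a,np.round(axis(b)[1],1),onz(m,axis(b)[0],.006).round(4),np.degrees(y).round(1))
g=cv2.cvtColor(np.ascontiguousarray(im),cv2.COLOR_RGB2GRAY); u=proj(m,[[.5095,.4372,.005]])[0]; print(u)
x,y=map(int,u)
bg=cv2.medianBlur(g,61).astype(int); d=g.astype(int)-bg
for r in range(y-100,y+61,10): print(r,"dark",[c for c in range(x-40,x+41) if d[r,c]<-35],"bright",[c for c in range(x-40,x+41) if d[r,c]>12])
E
```

```text
t 69.65 p [0.5099 0.4376 0.1402] yaw 1.6272 tilt [-0.  0. -1.] F [ 0.1  0.6 -0.3] gap 0.412 grip 0.0
red 905 [  8.  127.5] [0.493  0.4847 0.006 ] -0.2
red 1003 [57.7 36.1] [0.6753 0.7336 0.006 ] -116.9
[321.13888352 190.06324926]
90 dark [] bright []
100 dark [] bright []
110 dark [] bright []
120 dark [] bright []
130 dark [318, 319, 320] bright []
140 dark [318, 319, 320, 321, 322] bright []
150 dark [317, 318, 319, 320, 321] bright []
160 dark [317, 318] bright []
170 dark [316, 317] bright []
180 dark [326] bright []
190 dark [323, 324, 325] bright []
200 dark [316, 325, 326] bright []
210 dark [314, 315, 316, 326, 327] bright []
220 dark [] bright []
230 dark [315, 316, 325, 326, 361] bright []
240 dark [281, 282, 283, 284, 285, 286, 287, 288, 316, 317, 324, 325, 352, 353, 354, 355, 356, 357, 358, 359, 360, 361] bright []
250 dark [281, 282, 283, 284, 285, 286, 287, 288, 351, 352, 353, 354, 355, 356, 357, 358, 359, 360, 361] bright [345, 346, 347, 348, 349, 350]
```

Call:
servo_tool(moves=[0,0,4,0,0,0,0,0,8,0,0,0,0,0,11,0,0,0,0,0,12.2,0,0,0,0,0,12.2,0,0,0,0,0,12.2,0,0,0,0,0,12.2,0,0,0,0,0,12.2,0,0,0], force=40)

```text
t: 70.37
ee_pos: [0.5099, 0.4381, 0.0189]
orientation: [-0.025, 1.0, 0.0, 0.0]
ft_force: [-0.3, 0.0, -0.3]
finger_gap: 0.408
grip_force: 0.0
```

Call:
servo_tool(moves=[0,0,0,0,0,0,0,0,0,0,0,0,0,0,0,0,0,0,0,0,0,0,0,0,0,0,0,0,0,0,0,0,0,0,0,0,0,0,0,0,0,0,0,0,0,0,0,0], hand=0.2)

```text
t: 71.03
ee_pos: [0.5097, 0.438, 0.0185]
orientation: [-0.026, 1.0, 0.0, 0.0]
ft_force: [-0.1, 0.6, 4.6]
finger_gap: 0.118
grip_force: 40.4
```

Call:
servo_tool(moves=[0,0,-2,0,0,0,0,0,-5,0,0,0,0,0,-8,0,0,0,0,0,-12,0,0,0,0,0,-15,0,0,0,0,0,-15,0,0,0,0,0,-15,0,0,0,0,0,-15,0,0,0])

```text
t: 71.7
ee_pos: [0.5091, 0.4373, 0.1675]
orientation: [-0.026, 1.0, -0.0, -0.0]
ft_force: [0.3, 0.3, -1.9]
finger_gap: 0.116
grip_force: 39.8
```

```bash
python3 -c "
from h import *
st();cc();shot('wrist','w25')"
```

```text
t 71.7 p [0.5091 0.4373 0.1675] yaw 1.623 tilt [-0.001 -0.001 -1.   ] F [ 0.3  0.3 -1.9] gap 0.116 grip 39.8
cx,cy mm [-92.6 310.4] z 167.5 F carrier [0.3 0.4]
```

Call:
servo_tool(moves=[0.1,-2,0,0,0,0.12,0.2,-4,0,0,0,0.24,0.3,-6,0,0,0,0.36,0.4,-8,0,0,0,0.48,0.4,-10,0,0,0,0.6,0.5,-12,0,0,0,0.72,0.5,-14,0,0,0,0.84,0.6,-16,0,0,0,0.95])

```text
t: 72.42
ee_pos: [0.5112, 0.2762, 0.1666]
orientation: [0.437, 0.9, -0.001, -0.001]
ft_force: [0.4, 1.0, 0.4]
finger_gap: 0.111
grip_force: 39.8
```

Call:
servo_tool(moves=[-1.6,-1.2,0,0,0,0.12,-3.2,-2.5,0,0,0,0.24,-4.8,-3.7,0,0,0,0.36,-6.4,-5,0,0,0,0.48,-8,-6.2,0,0,0,0.6,-9.6,-7.5,0,0,0,0.72,-11.2,-8.7,0,0,0,0.84,-12.3,-9.6,0,0,0,0.848])

```text
t: 73.08
ee_pos: [0.5127, 0.1195, 0.167]
orientation: [0.768, 0.64, -0.002, 0.0]
ft_force: [-1.0, -0.0, -0.0]
finger_gap: 0.119
grip_force: 39.8
```

Call:
servo_tool(moves=[0,0,1,0,0,0,0,0,2,0,0,0,0,0,2,0,0,0,0,0,2,0,0,0,0,0,2,0,0,0,0,0,2,0,0,0,0,0,2,0,0,0,0,0,2,0,0,0])

```text
t: 73.75
ee_pos: [0.5137, 0.122, 0.1486]
orientation: [0.766, 0.643, 0.0, 0.0]
ft_force: [-0.4, 0.4, -0.7]
finger_gap: 0.116
grip_force: 39.8
```

```bash
python3 - <<'E'
from items import *
st();cc(); m,im=shot("wrist","w26"); q=Ro.from_quat(get_obs()["orientation"]).as_matrix(); p=get_obs()["ee_pos"]
# forceps tip expected at +60mm tool x, z at TCP+? 
for L in (40,55,60.5): print(L,proj(m,[p+q@np.array([L*1e-3,0,.013])])[0].round(1))
g=cv2.cvtColor(np.ascontiguousarray(im),cv2.COLOR_RGB2GRAY).astype(int)
for r in range(80,200,8): print(r,g[r,296:346:3])
E
```

```text
t 73.75 p [0.5137 0.122  0.1486] yaw -0.1743 tilt [ 0.  0. -1.] F [-0.4  0.4 -0.7] gap 0.116 grip 39.8
cx,cy mm [-33.3   0.6] z 148.6 F carrier [-0.5  0.3]
40 [317.3 176.8]
55 [317.3 146.8]
60.5 [317.3 135.3]
80 [219 214 216 216 214 214 213 214 216 217 217 218 211 214 214 215 214]
88 [218 218 216 216 215 215 217 216 218 216 212 213 213 216 218 217 214]
96 [ 94  94  94  93 104 108 104 109 105 105 103 105 104 106 104 104 105]
104 [111 115 114 115 124 126 125 123 126 129 126 129 129 126 126 126 128]
112 [126 125 126 126 139 140 141 143 143 141 140 141 138 137 141 139 139]
120 [126 127 126 130 142 141 140 139 141 140 139 145 139 140 139 141 140]
128 [127 126 129 141 141 138 143 139 139 140 140 141 140 137 140 138 141]
136 [126 138 142 140 142 141 140 141 142 140 140 138 142 139 140 138 138]
144 [140 139 139 140 139 141 141 145 148 144 141 140 138 141 139 139 140]
152 [139 142 140 140 141 142 140 138 186 128 142 141 142 139 138 138 140]
160 [138 139 140 141 142 141 140 133 176 148 141 143 141 142 141 142 138]
168 [139 139 138 142 141 141 139 152 173 166 141 138 140 141 139 140 133]
176 [140 138 138 139 139 139 137 178 136 166 139 141 138 138 137 138 124]
184 [139 140 138 138 139 140 140 161 135 182 138 140 134 138 140 141 125]
192 [ 93  91  94 132 139 139 139 137 138 151 137 137 137 138 141 136 120]
```

Call:
servo_tool(moves=[0.3,0,2,0,0,0,0.3,0,4,0,0,0,0.3,0,6,0,0,0,0.3,0,7.2,0,0,0,0.3,0,8,0,0,0,0.3,0,8.5,0,0,0,0.3,0,8.5,0,0,0,0.3,0,8.5,0,0,0])

```text
t: 74.47
ee_pos: [0.5144, 0.1246, 0.0636]
orientation: [0.766, 0.643, 0.0, 0.0]
ft_force: [-0.2, 0.6, -0.2]
finger_gap: 0.117
grip_force: 39.8
```

Call:
servo_tool(moves=[0,0,0,0,0,0,0,0,0,0,0,0,0,0,0,0,0,0,0,0,0,0,0,0,0,0,-2,0,0,0,0,0,-5,0,0,0,0,0,-8,0,0,0,0,0,-11,0,0,0], hand=2.6)

```text
t: 75.13
ee_pos: [0.5138, 0.1244, 0.1746]
orientation: [0.766, 0.642, -0.0, 0.0]
ft_force: [0.4, 0.1, 0.6]
finger_gap: 0.306
grip_force: 0.0
```

```bash
python3 - <<'E'
from items import *
st();cc(); m,im=shot("wrist","w27"); p=np.array([.5464,.1156]); c,s=np.cos(-.1745),np.sin(-.1745); R=np.array([[c,-s],[s,c]])
for cy in (-60,-40,0,40,58,70): print(cy,proj(m,[np.r_[p+R@np.array([-.033,cy*1e-3]),.05]])[0].round(0))
g=cv2.cvtColor(np.ascontiguousarray(im),cv2.COLOR_RGB2GRAY).astype(int); md=cv2.medianBlur(g.astype(np.uint8),31).astype(int)
for r in range(90,250,10): print(r,[(x,g[r,x]-md[r,x]) for x in range(285,345) if abs(g[r,x]-md[r,x])>25])
print(delta([.505,.4847,.13],np.radians(90)))
E
```

```text
t 75.13 p [0.5138 0.1244 0.1746] yaw -0.1753 tilt [-0.001 -0.    -1.   ] F [0.4 0.1 0.6] gap 0.306 grip 0.0
cx,cy mm [-33.6   3. ] z 174.6 F carrier [0.3 0.2]
-60 [319. 253.]
-40 [319. 235.]
0 [319. 195.]
40 [319. 152.]
58 [319. 131.]
70 [319. 117.]
90 []
100 [(285, np.int64(-102)), (286, np.int64(-95)), (287, np.int64(-95)), (288, np.int64(-94)), (289, np.int64(-69)), (290, np.int64(-66)), (291, np.int64(-36)), (292, np.int64(-26)), (321, np.int64(-32)), (322, np.int64(-31)), (323, np.int64(-30)), (324, np.int64(-33)), (325, np.int64(-30)), (326, np.int64(-26)), (330, np.int64(-27)), (332, np.int64(-33)), (333, np.int64(-33)), (334, np.int64(-33)), (335, np.int64(-34)), (336, np.int64(-37)), (337, np.int64(-41)), (338, np.int64(-32)), (339, np.int64(-28)), (340, np.int64(-27)), (341, np.int64(-41)), (342, np.int64(-44)), (343, np.int64(-53)), (344, np.int64(-48))]
110 []
120 []
130 [(285, np.int64(-84)), (286, np.int64(-36)), (321, np.int64(58)), (322, np.int64(28)), (323, np.int64(50)), (325, np.int64(-43)), (326, np.int64(-45)), (327, np.int64(-44)), (328, np.int64(-44)), (329, np
[... 2399 characters left out ...]
 np.int64(43)), (300, np.int64(44)), (301, np.int64(39)), (302, np.int64(42)), (303, np.int64(42)), (304, np.int64(41)), (305, np.int64(29)), (307, np.int64(28)), (326, np.int64(35))]
220 [(285, np.int64(-41)), (286, np.int64(-48)), (287, np.int64(-48)), (288, np.int64(-41)), (289, np.int64(-36)), (315, np.int64(29))]
230 [(285, np.int64(-34)), (286, np.int64(-34)), (287, np.int64(-44)), (288, np.int64(-49)), (289, np.int64(-33))]
240 [(291, np.int64(-36)), (292, np.int64(-61)), (293, np.int64(-63)), (294, np.int64(-62)), (295, np.int64(-59)), (296, np.int64(-31)), (324, np.int64(29)), (343, np.int64(-32)), (344, np.int64(-54))]
(array([35.25, -7.46,  5.05]), array([ 0.003, -0.007,  1.395]))
```

Call:
servo_tool(moves=[4,-0.5,0,0,0,0,8,-1.5,0,0,0,0.12,12,-2.5,0,0,0,0.24,16,-3.5,0,0,0,0.36,20,-4.2,0,0,0,0.48,24,-5,0,0,0,0.6,27,-5.7,0,0,0,0.7,27,-5.7,0,0,0,0.7], hand=3.5)

```text
t: 75.85
ee_pos: [0.502, 0.4094, 0.1716]
orientation: [0.939, 0.343, -0.0, -0.001]
ft_force: [-0.9, -0.3, -0.0]
finger_gap: 0.41
grip_force: 0.0
```

```bash
python3 - <<'E'
from items import *
st(); print(delta([.505,.4845,.15],np.radians(-90)),get_obs()["joint_positions"].round(2))
E
```

```text
t 75.85 p [0.502  0.4094 0.1716] yaw -0.871 tilt [-0.001  0.003 -1.   ] F [-0.9 -0.3 -0. ] gap 0.41 grip 0.0
(array([ 5.06, -5.55,  2.18]), array([-0.003,  0.001,  0.7  ])) [-1.16  0.71  0.72  1.63 -0.54  1.01 -1.14]
```

Call:
servo_tool(moves=[5.1,-5.5,2,0,0,0.7,5.1,-5.5,2,0,0,0.7,5.1,-5.5,2,0,0,0.7,5.1,-5.5,2,0,0,0.7,5.1,-5.5,2,0,0,0.7,5.1,-5.5,2,0,0,0.7,5.1,-5.5,2,0,0,0.7,5.1,-5.5,2,0,0,0.7])

```text
t: 76.52
ee_pos: [0.5088, 0.4751, 0.153]
orientation: [1.0, -0.001, -0.0, 0.0]
ft_force: [0.5, -0.2, 1.0]
finger_gap: 0.407
grip_force: 0.0
```

```bash
python3 - <<'E'
from items import *
m,im=load("w23"); 
def ends(m,b,z):
    c,d=pca(b); ys,xs=np.nonzero(b); t=(np.c_[xs,ys]-c)@d; A=onz(m,c+d*t.min(),z);B=onz(m,c+d*t.max(),z); return A.round(4),B.round(4)
for a,c,b in blobs(masks(im)["red"],60): print("w23 ends",ends(m,b,.006))
st(); m,im=shot("wrist","w28"); M=masks(im)
h,s,v=[x.astype(int) for x in cv2.split(cv2.cvtColor(np.ascontiguousarray(im),cv2.COLOR_RGB2HSV))]
for a,c,b in blobs(M["red"],100): X,y,cp=yawof(m,b,.006); print("red",a,c.round(1),X.round(4),np.degrees(y).round(1),ends(m,b,.006))
print(delta([.505,.4845,.018],np.radians(-90)))
E
```

```text
w23 ends (array([0.5726, 0.4841, 0.006 ]), array([0.436 , 0.4848, 0.006 ]))
t 76.52 p [0.5088 0.4751 0.153 ] yaw -1.5721 tilt [-0.    -0.001 -1.   ] F [ 0.5 -0.2  1. ] gap 0.407 grip 0.0
red 583 [25.1 12.2] [0.6622 0.7205 0.006 ] 107.0 (array([0.6692, 0.6977, 0.006 ]), array([0.6554, 0.7428, 0.006 ]))
red 883 [307.9 184.9] [0.5126 0.4847 0.006 ] 179.7 (array([0.5734, 0.4843, 0.006 ]), array([0.4369, 0.485 , 0.006 ]))
(array([-0.39, -0.94, 13.51]), array([ 0.   ,  0.   , -0.001]))
```

Call:
servo_tool(moves=[-0.4,-0.9,4,0,0,0,-0.4,-0.9,8,0,0,0,-0.4,-0.9,11,0,0,0,-0.4,-0.9,13,0,0,0,-0.4,-0.9,13.4,0,0,0,-0.4,-0.9,13.4,0,0,0,-0.4,-0.9,13.4,0,0,0,-0.4,-0.9,13.4,0,0,0])

```text
t: 77.23
ee_pos: [0.5055, 0.4845, 0.0203]
orientation: [1.0, -0.002, 0.0, -0.0]
ft_force: [-0.1, -0.7, 0.7]
finger_gap: 0.408
grip_force: 0.0
```

Call:
servo_tool(moves=[0,0,0,0,0,0,0,0,0,0,0,0,0,0,0,0,0,0,0,0,0,0,0,0,0,0,0,0,0,0,0,0,0,0,0,0,0,0,0,0,0,0,0,0,0,0,0,0], hand=0.2)

```text
t: 77.9
ee_pos: [0.5052, 0.4847, 0.0202]
orientation: [1.0, -0.002, 0.0, -0.0]
ft_force: [-0.8, -0.7, 5.6]
finger_gap: 0.1
grip_force: 39.5
```

Call:
servo_tool(moves=[0,0,-2,0,0,0,0,0,-5,0,0,0,0,0,-8,0,0,0,0,0,-12,0,0,0,0,0,-15,0,0,0,0,0,-15,0,0,0,0,0,-15,0,0,0,0,0,-15,0,0,0])

```text
t: 78.57
ee_pos: [0.5043, 0.4844, 0.1687]
orientation: [1.0, -0.002, -0.0, 0.0]
ft_force: [-0.6, 0.3, -0.3]
finger_gap: 0.092
grip_force: 39.2
```

```bash
python3 -c "
from h import *
st();cc();p=get_obs()['ee_pos']; 
print(delta([.51,.30,p[2]],np.radians(-50)))"
```

```text
t 78.57 p [0.5043 0.4844 0.1687] yaw -1.5747 tilt [-0.001 -0.    -1.   ] F [-0.6  0.3 -0.3] gap 0.092 grip 39.2
cx,cy mm [-105.5  355.9] z 168.7 F carrier [-0.7  0.1]
(array([ 0.64, 18.44, -0.  ]), array([-0.   ,  0.001, -0.702]))
```

Call:
servo_tool(moves=[0.5,2.4,0,0,0,-0.1,1,4.8,0,0,0,-0.2,1.5,7.2,0,0,0,-0.3,2,9.6,0,0,0,-0.4,2.4,12,0,0,0,-0.5,2.8,14.4,0,0,0,-0.6,3.2,16.8,0,0,0,-0.7,3.6,18.4,0,0,0,-0.7])

```text
t: 79.23
ee_pos: [0.5395, 0.2972, 0.168]
orientation: [0.939, 0.343, -0.001, 0.001]
ft_force: [-0.0, 0.0, -0.9]
finger_gap: 0.088
grip_force: 39.2
```

Call:
servo_tool(moves=[-1.2,2.4,0,0,0,-0.1,-2.4,4.6,0,0,0,-0.2,-3.7,7,0,0,0,-0.3,-5,9.5,0,0,0,-0.4,-6.3,12,0,0,0,-0.5,-7.5,14.2,0,0,0,-0.6,-8.6,16.2,0,0,0,-0.7,-9.1,17.1,0,0,0,-0.7])

```text
t: 79.9
ee_pos: [0.5796, 0.1068, 0.1683]
orientation: [0.766, 0.643, -0.001, 0.0]
ft_force: [0.1, -0.3, 0.6]
finger_gap: 0.094
grip_force: 39.2
```

Call:
servo_tool(moves=[0,0,0,0,0,0,0,0,0,0,0,0,0,0,0,0,0,0,0,0,0,0,0,0,0,0,0,0,0,0,0,0,0,0,0,0,0,0,0,0,0,0,0,0,0,0,0,0])

```text
t: 80.57
ee_pos: [0.5798, 0.1111, 0.1693]
orientation: [0.766, 0.643, -0.0, 0.0]
ft_force: [0.4, -0.1, -0.9]
finger_gap: 0.094
grip_force: 39.2
```

```bash
python3 - <<'E'
from items import *
st();cc(); m,im=shot("wrist","w29"); o=get_obs(); q=Ro.from_quat(o["orientation"]).as_matrix(); p=o["ee_pos"]
for L in (0,30,60,68,72): print(L,proj(m,[p+q@np.array([L*1e-3,0,.013])])[0].round(1))
for a,c,b in blobs(masks(im)["red"],60):
    ys,xs=np.nonzero(b); print(a,c.round(1),"rows",ys.min(),ys.max(),[(r,xs[ys==r].mean().round(1)) for r in range(ys.min(),ys.max(),12)])
print(delta([.5799,.1097,.1687],-.1745))
E
```

```text
t 80.57 p [0.5798 0.1111 0.1693] yaw -0.1745 tilt [-0. -0. -1.] F [ 0.4 -0.1 -0.9] gap 0.094 grip 39.2
cx,cy mm [33.7  1.3] z 169.3 F carrier [ 0.4 -0. ]
0 [317.5 248.7]
30 [317.5 195.9]
60 [317.4 136.5]
68 [317.4 119.4]
72 [317.4 110.6]
3037 [321.  226.3] rows 123 334 [(123, np.float64(323.0)), (135, np.float64(323.0)), (147, np.float64(322.5)), (159, np.float64(322.5)), (171, np.float64(322.0)), (183, np.float64(322.5)), (195, np.float64(321.5)), (207, np.float64(321.5)), (219, np.float64(321.5)), (231, np.float64(321.0)), (243, np.float64(320.0)), (255, np.float64(319.5)), (267, np.float64(320.0)), (279, np.float64(320.0)), (291, np.float64(320.5)), (303, np.float64(320.0)), (315, np.float64(319.5)), (327, np.float64(319.5))]
(array([-0.11,  0.03,  0.06]), array([ 0., -0., -0.]))
```

```bash
python3 - <<'E'
from items import *
m,im=load("w29")
for r in range(100,130,2): print(r,im[r,316:331:3].tolist())
m,im=load("w28"); M=masks(im); ys,xs=np.nonzero(near(M["red"],(308,185),140)); print(xs[ys==ys.min()],ys.min(),ys.max(),xs[ys==ys.max()])
for r in list(range(ys.min()-10,ys.min()+3,2)): print(r,im[r,xs[ys==ys.min()].mean().astype(int)-3:xs[ys==ys.min()].mean().astype(int)+4:3].tolist())
E
```

```text
100 [[45, 110, 214], [51, 113, 217], [51, 113, 215], [51, 112, 216], [49, 109, 214]]
102 [[48, 90, 168], [47, 87, 167], [44, 87, 165], [43, 86, 166], [46, 85, 163]]
104 [[86, 94, 109], [89, 95, 110], [91, 98, 111], [92, 98, 111], [91, 99, 113]]
106 [[130, 134, 138], [136, 139, 145], [132, 135, 141], [133, 135, 141], [133, 134, 139]]
108 [[136, 140, 145], [139, 142, 148], [137, 141, 145], [136, 138, 143], [136, 138, 143]]
110 [[138, 141, 145], [136, 139, 145], [136, 139, 146], [140, 142, 147], [138, 140, 146]]
112 [[142, 146, 151], [138, 141, 146], [140, 140, 147], [135, 137, 144], [137, 141, 146]]
114 [[137, 141, 146], [140, 143, 147], [136, 140, 144], [134, 138, 144], [137, 140, 144]]
116 [[136, 142, 144], [138, 141, 147], [138, 141, 145], [134, 137, 141], [137, 140, 146]]
118 [[135, 141, 144], [134, 137, 143], [138, 141, 147], [140, 142, 146], [138, 141, 144]]
120 [[137, 141, 146], [137, 142, 145], [138, 142, 147], [136, 140, 144], [138, 140, 145]]
122 [[138, 139, 145], [140, 125, 130], [141, 115, 119], [134, 116, 120], [138, 139, 145]]
124 [[137, 140, 144], [176, 52, 53], [202, 48, 46], [173, 34, 37], [123, 89, 93]]
126 [[134, 139, 145], [183, 41, 41], [219, 48, 48], [190, 40, 43], [129, 86, 90]]
128 [[136, 137, 144], [186, 45, 45], [217, 43, 45], [188, 31, 33], [130, 87, 90]]
[307 308 309] 122 253 [308 309]
112 [[202, 197, 188], [213, 209, 200], [210, 207, 196]]
114 [[207, 202, 194], [212, 207, 199], [211, 206, 196]]
116 [[208, 204, 194], [211, 208, 199], [207, 201, 193]]
118 [[208, 203, 194], [149, 144, 141], [201, 196, 187]]
120 [[203, 198, 189], [141, 136, 132], [203, 197, 189]]
122 [[173, 144, 138], [150, 49, 48], [199, 193, 186]]
124 [[159, 112, 109], [178, 33, 33], [176, 168, 161]]
```

Call:
servo_tool(moves=[-0.1,0,3,0,0,0,-0.1,0,6,0,0,0,-0.1,0,8,0,0,0,-0.1,0,9.2,0,0,0,-0.1,0,10,0,0,0,-0.1,0,10.4,0,0,0,-0.1,0,10.4,0,0,0,-0.1,0,10.4,0,0,0])

```text
t: 81.28
ee_pos: [0.5803, 0.1096, 0.0661]
orientation: [0.766, 0.643, 0.001, 0.0]
ft_force: [0.2, -0.9, -0.1]
finger_gap: 0.092
grip_force: 39.2
```

```bash
python3 -c "
from h import *
st();cc()"
```

```text
t 81.28 p [0.5803 0.1096 0.0661] yaw -0.1751 tilt [ 0.001  0.    -1.   ] F [ 0.2 -0.9 -0.1] gap 0.092 grip 39.2
cx,cy mm [34.4  0. ] z 66.1 F carrier [ 0.4 -0.9]
```

Call:
servo_tool(moves=[0,0,0,0,0,0,0,0,0,0,0,0,0,0,0,0,0,0,0,0,0,0,0,0,0,0,-2,0,0,0,0,0,-5,0,0,0,0,0,-8,0,0,0,0,0,-11,0,0,0], hand=2.6)

```text
t: 81.95
ee_pos: [0.5794, 0.1094, 0.1766]
orientation: [0.766, 0.643, -0.0, -0.0]
ft_force: [0.5, 0.8, 0.5]
finger_gap: 0.307
grip_force: 0.0
```

Call:
servo_tool(moves=[0,-1.5,-4,0,0,0,0,-3,-8,0,0,0,0,-3.4,-12,0,0,0,0,-3.4,-13,0,0,0,0,-3.4,-13,0,0,0,0,-3.4,-13,0,0,0,0,-3.4,-13,0,0,0,0,-3.4,-13,0,0,0])

```text
t: 82.62
ee_pos: [0.5457, 0.1155, 0.3038]
orientation: [0.766, 0.643, -0.001, -0.0]
ft_force: [-0.4, 0.8, -0.0]
finger_gap: 0.299
grip_force: 0.0
```

```bash
python3 - <<'E'
from fit import *; from items import *
st();cc(); m,im=shot("wrist","w30"); p=np.array([.5464,.1156]); c,s=np.cos(-.1745),np.sin(-.1745); R=np.array([[c,s],[-s,c]])
f=lambda X:(R@(X[:2]-p)*1e3).round(1)
for a,q,b in blobs(masks(im)["red"],100):
    cc_,d=pca(b); ys,xs=np.nonzero(b); t=(np.c_[xs,ys]-cc_)@d; print("pen",a,f(onz(m,cc_+d*t.min(),.05)),f(onz(m,cc_+d*t.max(),.05)))
g=cv2.cvtColor(np.ascontiguousarray(im),cv2.COLOR_RGB2GRAY)
# rectify insert top (z=.044) to 2px/mm and detect bright forceps
xs,ys=np.meshgrid(np.arange(-70,70.1,1),np.arange(82,-82.1,-1)); P=np.c_[xs.ravel(),ys.ravel()]*1e-3@R+p
uv=proj(m,np.c_[P,np.full(len(P),.049)]).reshape(*xs.shape,2).astype(np.float32); rec=cv2.remap(im,uv[...,0],uv[...,1],1)
cv2.imwrite("pics/rec.png",rec[:,:,::-1]); gg=cv2.cvtColor(rec,cv2.COLOR_RGB2GRAY).astype(int); th=gg-cv2.medianBlur(gg.astype(np.uint8),25)
for y in range(70,-76,-10): r=82-y; print(y,"bright cx",[int(k)-70 for k in np.nonzero(th[r,20:62]>20)[0]+20])
for a,q in tabs(im): print("tab",f(onz(m,q,.065)))
E
```

```text
t 82.62 p [0.5457 0.1155 0.3038] yaw -0.1751 tilt [-0.002 -0.001 -1.   ] F [-0.4  0.8 -0. ] gap 0.299 grip 0.0
cx,cy mm [-0.7 -0.3] z 303.8 F carrier [-0.5  0.8]
pen 540 [36.6 64.3] [ 33.8 -71.2]
pen 124 [407.   64.1] [415.5  31. ]
70 bright cx []
60 bright cx [-32, -31]
50 bright cx [-33, -32, -31]
40 bright cx []
30 bright cx []
20 bright cx [-36]
10 bright cx [-38, -28]
0 bright cx [-44, -43, -42, -38]
-10 bright cx [-38]
-20 bright cx [-39, -38, -17, -16, -15, -14, -13, -12, -11, -10, -9]
-30 bright cx [-39, -38]
-40 bright cx [-29]
-50 bright cx []
-60 bright cx []
-70 bright cx []
```

```bash
python3 -c "
from station import *
print(sign_off())"
```

```text
the job is handed in; nothing more can be done
None
```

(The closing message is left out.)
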